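# Fetch the hardener from behind the toner bottles

### The job

The green-lidded hardener tin is wanted on the scale, but the three toner bottles stand in front of it. First stand all three bottles upright in the grey side tray, then fetch the green-lidded tin and stand it in the middle of the scale's pan, and only after that put every bottle back, upright and centred on the pad of its own colour. Leave the black-lidded tin where it is, and do not knock over any bottle.

Things in the scene. Friction and masses are not known exactly. Their poses are not given: they have to be found in the camera images.
- bottle_red: loose white plastic toner bottle with a red cap and a red band round its body; round, 150 mm high; body 54 mm diameter up to 100 mm high, then a shoulder; the red cap on top is 34 mm diameter, 115 to 150 mm above the underside: grip it there. About 260 g. Origin: centre of its underside, z up. Starts upright on the red pad; the bottles stand about 80 mm apart, in a row
- bottle_blue: loose white plastic toner bottle with a blue cap and a blue band round its body; round, 150 mm high; body 54 mm diameter up to 100 mm high, then a shoulder; the blue cap on top is 34 mm diameter, 115 to 150 mm above the underside: grip it there. About 260 g. Origin: centre of its underside, z up. Starts upright on the blue pad; the bottles stand about 80 mm apart, in a row
- bottle_yellow: loose white plastic toner bottle with a yellow cap and a yellow band round its body; round, 150 mm high; body 54 mm diameter up to 100 mm high, then a shoulder; the yellow cap on top is 34 mm diameter, 115 to 150 mm above the underside: grip it there. About 260 g. Origin: centre of its underside, z up. Starts upright on the yellow pad; the bottles stand about 80 mm apart, in a row
- pad_red: fixed red pad in the low aluminium stock tray (300 x 200 mm, rim 18 mm high): disc of 68 mm diameter, 2 mm thick, with a red tab 30 mm wide reaching 62 mm from the disc's centre along the pad's -x. Origin: centre of the disc's underside; its top is 2 mm above. The pads lie in a row along their y, 80 mm apart, all turned alike; which colour lies where changes
- pad_blue: fixed blue pad in the low aluminium stock tray (300 x 200 mm, rim 18 mm high): disc of 68 mm diameter, 2 mm thick, with a blue tab 30 mm wide reaching 62 mm from the disc's centre along the pad's -x. Origin: centre of the disc's underside; its top is 2 mm above. The pads lie in a row along their y, 80 mm apart, all turned alike; which colour lies where changes
- pad_yellow: fixed yellow pad in the low aluminium stock tray (300 x 200 mm, rim 18 mm high): disc of 68 mm diameter, 2 mm thick, with a yellow tab 30 mm wide reaching 62 mm from the disc's centre along the pad's -x. Origin: centre of the disc's underside; its top is 2 mm above. The pads lie in a row along their y, 80 mm apart, all turned alike; which colour lies where changes
- tin_green: loose aluminium tin with a GREEN lid, 56 mm diameter (lid 53), 42 mm high, about 180 g. Origin: centre of its underside. Stands in the stock tray about 55 mm behind the bottles' row (pads' +x), midway between two bottles, which bar the gripper. The black-lidded tin is 80 mm away along the pads' y; free floor of 30 mm or more behind it (pads' +x), and in front once cleared
- tin_black: loose tin of the same form and size (56 mm diameter, 42 mm high) with a BLACK lid, in the second row beside the green one; it is not wanted and stays where it is. Origin: centre of its underside
- tray: the side tray: fixed grey plastic drip tray, empty at the start, outside 270 (its x) x 130 (its y) x 18 mm high, walls and floor 4 mm thick. Origin: centre of its underside; its inner floor is 4 mm above. Three bottles fit in a row along its x, 78 mm apart. It lies left or right of the stock tray
- scale: fixed grey electronic scale with a round steel pan, 132 mm diameter; the pan's top is 48 mm above the origin, which lies on the table straight below the pan's centre. Housing 200 x 160 mm, its top 36 mm high, green display at the -x end. It lies across the stock tray from the side tray

How it is judged (in metres and radians):
On the way, in this order (a step that is already met when the one before it is completed fails the run):
1. all three bottles stand upright in the side tray, the green-lidded tin not yet moved (within 30 mm of its start) (x of bottle_red in the frame of tray between -0.115 and 0.115 m and y of bottle_red in the frame of tray between -0.045 and 0.045 m and z of each of bottle_red, bottle_blue, bottle_yellow in the frame of tray below 0.01 m and angle between each of bottle_red, bottle_blue, bottle_yellow's own z axis and vertical below 0.12 rad and x of bottle_blue in the frame of tray between -0.115 and 0.115 m and y of bottle_blue in the frame of tray between -0.045 and 0.045 m and x of bottle_yellow in the frame of tray between -0.115 and 0.115 m and y of bottle_yellow in the frame of tray between -0.045 and 0.045 m and distance of tin_green from where it was at the start of the episode below 0.03 m), for 0.2 s.
2. the green-lidded tin stands on the scale's pan, within 15 mm of its centre, with all three bottles still upright in the side tray (horizontal distance between tin_green and scale below 0.015 m and z of tin_green in the frame of scale between 0.043 and 0.053 m and angle between each of tin_green, bottle_red, bottle_blue, bottle_yellow's own z axis and vertical below 0.12 rad and linear speed of tin_green below 0.03 m/s and x of bottle_red in the frame of tray between -0.115 and 0.115 m and y of bottle_red in the frame of tray between -0.045 and 0.045 m and z of each of bottle_red, bottle_blue, bottle_yellow in the frame of tray below 0.01 m and x of bottle_blue in the frame of tray between -0.115 and 0.115 m and y of bottle_blue in the frame of tray between -0.045 and 0.045 m and x of bottle_yellow in the frame of tray between -0.115 and 0.115 m and y of bottle_yellow in the frame of tray between -0.045 and 0.045 m), for 0.2 s.
At the end, for the whole second after the job is handed in: The green-lidded tin stands upright on the scale's pan within 15 mm of its centre, every bottle stands upright on the pad of its own colour within 12 mm of its centre, the black-lidded tin is within 15 mm of where it started, and all are released and at rest (horizontal distance between tin_green and scale below 0.015 m and z of tin_green in the frame of scale between 0.043 and 0.053 m and angle between each of tin_green, bottle_red, bottle_blue, bottle_yellow, tin_black's own z axis and vertical below 0.12 rad and linear speed of each of tin_green, bottle_red, bottle_blue, bottle_yellow, tin_black below 0.03 m/s and horizontal distance between bottle_red and pad_red below 0.012 m and z of bottle_red in the frame of pad_red below 0.008 m and horizontal distance between bottle_blue and pad_blue below 0.012 m and z of bottle_blue in the frame of pad_blue below 0.008 m and horizontal distance between bottle_yellow and pad_yellow below 0.012 m and z of bottle_yellow in the frame of pad_yellow below 0.008 m and distance of tin_black from where it was at the start of the episode below 0.015 m); the robot touches nothing.
It fails at once if the red bottle is knocked over (tilted beyond 0.6 rad) (angle between bottle_red's own z axis and vertical above 0.6 rad).
It fails at once if the blue bottle is knocked over (tilted beyond 0.6 rad) (angle between bottle_blue's own z axis and vertical above 0.6 rad).
It fails at once if the yellow bottle is knocked over (tilted beyond 0.6 rad) (angle between bottle_yellow's own z axis and vertical above 0.6 rad).
It fails at once if the black-lidded tin is moved more than 15 mm (distance of tin_black from where it was at the start of the episode above 0.015 m).
It also fails if it takes over 144 s, if anything falls off the work surface, if the arm or the gripper's body presses on something with over 40 N, if the wrist force passes 120 N, or if a joint passes its speed limit or range.

### The arm

A 7-joint arm with a two-finger parallel gripper is mounted at the origin on the work surface. World frame = base frame: x ahead of the robot, y to its left, z up, the work surface at z = 0. Lengths are in mm, angles in rad, forces in N, time in s.
With the tool pointing down it reaches from about 425 to 950 mm from the base axis. Payload 4.7 kg.
Tool frame: the origin (TCP) lies at the very end of the fingers, on their centre line; the grasp point (between the pads) lies 19 mm behind it; z points along the fingers, y is the line along which they close (so a half turn about z gives the same grasp; the last joint's range is limited). The gripper opens to 87 mm and grips with 3 to 60 N. Pads are 19 mm wide; open, the fingers measure 117 mm over their backs; the gripper's body (75 mm by 190 mm) begins 51 mm behind the grasp point.
Start: joints at [-1.33, 0.469, -0.049, 1.532, 0.024, 1.141, -0.082], TCP at [179.871, 650.612, 222.573] pointing down, gripper open.
Joint ranges: [-2.59, 2.59], [-0.33, 1.99], [-1.39, 1.29], [0.1, 2.45], [-1.04, 4.18], [0.21, 1.99], [-2.66, 2.66]. Speed limits (rad/s): [2.57, 2.57, 3.14, 3.14, 3.14, 3.14, 3.14].

### API

Orientations are given as a rotation vector (axis times angle).
In Python, from station import r, snapshot, job, masks_of, landmark_of gives the robot as it stands.
- The arm moves only by the shell command python3 -m inch 'ROWS' [OPENING] [FORCE]. ROWS is a JSON object with one list for each field, all of the same length, 1 to 5, a row being the entries at one place: x, y, z (the shift in fractions of the full range, 1 being 500 mm), wx, wy, wz (a rotation vector in parts of the range, where 1.0 means pi/2 rad); each row is the pose to reach, as a shift and turn from the pose commanded when the command began, along the tool's axes at that moment; what a row does not reach only later rows make up. A row lasts 1/10 s, in which the tool goes at most 50 mm and 0.15 rad, less where a joint would pass 70% of its speed; a pose out of reach is approached as far as the arm can. OPENING is the finger opening in mm, set as the command begins (- or left out keeps the last). The fingers move at their own pace and stop on an object; FORCE is the grip in N (left out, the last holds). Time passes only in rows, so rows that do not move let the fingers close. It prints the time, the measured TCP pose, the force, the opening and the grip force at its end. A shift or turn number past 1, either way, is cut back to 1. Input that does not fit is refused with a message, and nothing moves.
- r.state(): the state, without advancing time (a new reading comes with each control period).
- snapshot(name): name is "scene" or "top" or "wrist"; returns a dict with "frame" (480x640x3 uint8, red, green, blue), "intrinsics" (3x3 intrinsics, pixels), "k1" (the pictures are not rectified: a ray, as slopes to the right and down, at radius r is drawn at 1 + k1 r^2 times it, then the intrinsics apply), "world_from_camera" (4x4, takes a point from camera to world coordinates). Camera axes: x right, y down, z forward; pixel columns grow to the right and rows downward; lengths in mm; the calibration is good to about 2 mm. A picture is of the moment at which its call begins. There is no depth.
- job.finish_job(): hands the job in; it is judged then, once.
Trained networks look in the newest picture that a camera, given by its name, has taken for a name from the list of things; names that differ only in an ending like _2 or _b are one class to them, and where a whole thing is asked for, a point or a joint stands for the part that bears it (a point fixed in the world has none). Each returns a list of dicts, best first, with "score" (0 to 1); they miss things now and then, are a little off and sometimes report something else, mostly with a low value. They report only what shows in the picture. A call takes as long as a camera call.
- masks_of(camera, label): "region" (480x640 bool, what is visible of it).
- landmark_of(camera, label): "location" ([x, y, z] in mm, in world coordinates, good to about 4 mm: a listed point, or the origin of a listed thing).
The state is a dict: "time": time; "qpos": joint angles; "joint_velocities": joint speeds; "tau": joint torques, N m; "position": TCP position; "tool_rot": TCP orientation; "contact_force": force on the tool from outside, world axes, zero at the start; "moment": the same for the moment, N m; "opening": finger opening in mm; "finger_force": force on a finger pad.
Only numpy, scipy, OpenCV 4.12 (cv2) and the standard library are available. Lean on these libraries where they do the work, as an engineer would, in place of code of your own. Each camera call takes 0.05 s, during which the arm holds its last target. There are 200 camera calls.

## Working session

There is one attempt and no reset: what is moved stays moved. The work goes in short steps, Python scripts to look and compute and a shell command to move; the robot and the scene stay as the last step left them, time stands still between calls to the robot, and variables do not carry over. Pictures are saved under pics/ and viewed, at most 14 in all, crops included, and the job is handed in when it is done.

```bash
ls; mkdir -p pics; cat > h.py <<'E'
import numpy as np, cv2
from scipy.spatial.transform import Rotation as R
from station import r, snapshot, job, masks_of, landmark_of
def ray2z(s,u,v,z):
    K=np.array(s["intrinsics"]);k1=s["k1"];T=np.array(s["world_from_camera"])
    d=cv2.undistortPoints(np.array([[[u,v]]],float),K,np.array([k1,0,0,0,0.]))[0,0]
    w=T[:3,:3]@np.array([d[0],d[1],1]);c=T[:3,3]
    return c+w*(z-c[2])/w[2]
def rel(target,yaw=None):
    """tool-axis shift to bring TCP to the world target"""
    st=r.state();M=R.from_rotvec(st["tool_rot"])
    return M.inv().apply(np.array(target)-np.array(st["position"]))
E
python3 - <<'E'
from h import *
st=r.state();print(st["time"],st["position"],st["tool_rot"])
print(R.from_rotvec(st["tool_rot"]).as_matrix().round(3))
for c in("scene","top","wrist"):
    s=snapshot(c);cv2.imwrite(f"pics/{c}0.png",s["frame"][:,:,::-1]);print(c,np.array(s["world_from_camera"]).round(2).tolist(),s["k1"])
for c in("top","scene"):
  for n in "bottle_red bottle_blue bottle_yellow pad_red pad_blue pad_yellow tin_green tin_black tray scale".split():
    print(c,n,[(np.round(x["location"]).tolist(),round(x["score"],2)) for x in landmark_of(c,n)[:2]])
E
```

```text
pics
0.0 [179.73811158 649.99190492 221.48713326] [-4.22414740e-01 -3.11288230e+00  3.07561928e-03]
[[-0.964  0.266 -0.   ]
 [ 0.266  0.964 -0.002]
 [-0.    -0.002 -1.   ]]
scene [[0.21, 0.62, -0.75, 1298.63], [0.98, -0.15, 0.16, -181.66], [-0.01, -0.77, -0.64, 697.27], [0.0, 0.0, 0.0, 1.0]] -0.15651768731110943
top [[-0.02, -1.0, 0.08, 432.59], [-1.0, 0.02, -0.03, 18.4], [0.03, -0.08, -1.0, 1075.02], [0.0, 0.0, 0.0, 1.0]] 0.042695571920202256
wrist [[0.27, 0.93, 0.25, 112.3], [0.96, -0.26, -0.07, 669.25], [-0.0, 0.26, -0.97, 383.44], [0.0, 0.0, 0.0, 1.0]] -0.036304733021062775
top bottle_red [([440.0, 41.0, 4.0], 0.74)]
top bottle_blue [([456.0, -27.0, 5.0], 0.7)]
top bottle_yellow [([477.0, -105.0, 5.0], 0.85)]
top pad_red [([440.0, 43.0, 2.0], 0.81)]
top pad_blue [([457.0, -35.0, 3.0], 0.89), ([522.0, 342.0, -4.0], 0.6)]
top pad_yellow [([480.0, -107.0, 2.0], 0.8), ([521.0, -58.0, 5.0], 0.57)]
top tin_green [([520.0, -57.0, 4.0], 0.72)]
top tin_black [([497.0, 17.0, 0.0], 0.95)]
top tray [([454.0, -26.0, 4.0], 0.4)]
top scale [([525.0, 342.0, -4.0], 0.61)]
scene bottle_red [([439.0, 45.0, 6.0], 0.97), ([522.0, 350.0, -2.0], 0.37)]
scene bottle_blue [([452.0, -28.0, 7.0], 0.68)]
scene bottle_yellow [([478.0, -107.0, -1.0], 0.94)]
scene pad_red [([437.0, 50.0, 6.0], 0.4)]
scene pad_blue []
scene pad_yellow []
scene tin_green [([520.0, -55.0, 1.0], 0.58)]
scene tin_black [([493.0, 21.0, 1.0], 0.57)]
scene tray [([524.0, -341.0, 0.0], 0.97), ([439.0, 43.0, 7.0], 0.47)]
scene scale [([522.0, 350.0, -2.0], 0.59)]
```

View pics/top0.png

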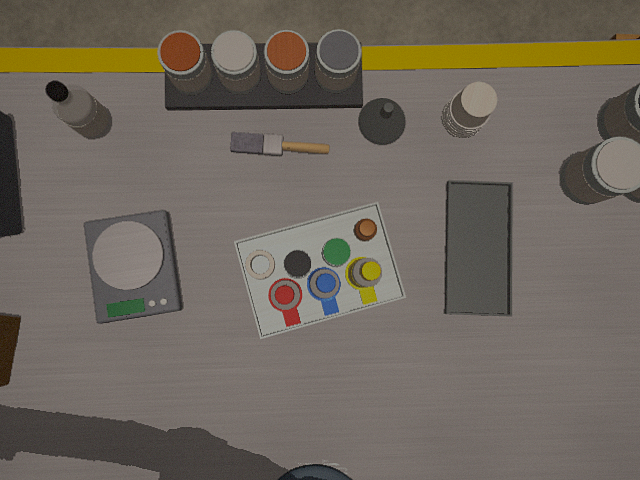

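View pics/scene0.png

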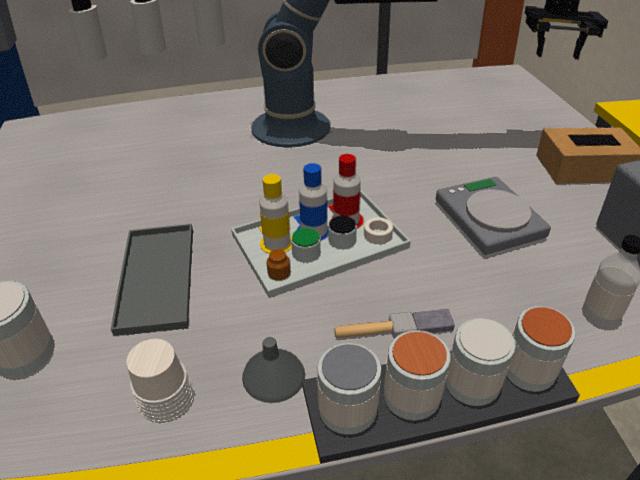

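The top view shows red, blue and yellow caps at (285,295), (325,283) and (371,272). The green lid is at (336,252), the black lid at (297,264), the grey side tray centred at (478,248) and the pan at (127,256). In the scene view all the bottles are upright and the order is the same.

```bash
cat >> h.py <<'E'
HSV={"red":[(0,150,90),(6,255,255)],"blue":[(100,120,60),(125,255,255)],"yellow":[(24,150,90),(35,255,255)],"green":[(55,120,60),(85,255,255)]}
def blobs(s,c,box):
    x0,y0,x1,y1=box
    h=cv2.cvtColor(s["frame"],cv2.COLOR_RGB2HSV)
    m=cv2.inRange(h,*[np.array(v) for v in HSV[c]])
    z=np.zeros_like(m);z[y0:y1,x0:x1]=m[y0:y1,x0:x1]
    n,l,st,ce=cv2.connectedComponentsWithStats(z)
    return sorted([(int(st[i,4]),ce[i].round(1).tolist(),st[i,:4].tolist()) for i in range(1,n) if st[i,4]>15],reverse=True)
E
python3 - <<'E'
from h import *
s=snapshot("top")
for c in ("red","blue","yellow","green"):
    for b in blobs(s,c,(230,195,410,345)): print(c,b)
z=154
for n,u,v,z in [("red",285,295,154),("blue",325.5,283,154),("yel",371.5,271.5,154),("green",336,252,45),("black",297,263.5,45),("pan",127.5,255.5,48),("t1",447,181,18),("t2",511,182,18),("t3",512,315,18),("t4",445,314,18)]:
    print(n,ray2z(s,u,v,z).round(1))
for n in("tray","scale"):
    for m in masks_of("top",n)[:1]:
        k=m["region"].astype(np.uint8);c=max(cv2.findContours(k,0,2)[0],key=cv2.contourArea);print(n,m["score"],cv2.minAreaRect(c))
f=s["frame"][150:350,70:520]
cv2.imwrite("pics/c1.png",cv2.resize(f[50:,150:350,::-1],None,fx=4,fy=4,interpolation=cv2.INTER_CUBIC))
E
```

```text
red (365, [288.5, 307.9], [269, 278, 33, 48])
red (271, [284.1, 294.3], [275, 285, 19, 19])
blue (367, [325.6, 297.0], [307, 267, 34, 48])
blue (276, [325.5, 282.5], [317, 274, 18, 18])
yellow (353, [362.3, 287.0], [345, 257, 32, 47])
yellow (277, [370.8, 270.3], [362, 261, 19, 19])
green (383, [336.7, 250.6], [324, 239, 26, 25])
red [435.3  43.5 154. ]
blue [454.3 -27.  154. ]
yel [ 472.4 -107.5  154. ]
green [516.7 -54.3  45. ]
black [495.9  22.   45. ]
pan [518.4 345.   48. ]
t1 [ 658.3 -285.2   18. ]
t2 [ 653.4 -414.9   18. ]
t3 [ 385.8 -402.5   18. ]
t4 [ 390.7 -269.4   18. ]
tray 0.74 ((478.1959533691406, 247.74493408203125), (67.6406021118164, 133.931396484375), 0.9548412561416626)
scale 0.74 ((132.3499755859375, 265.9499816894531), (103.80327606201172, 88.67118835449219), 81.8698959350586)
```

View pics/c1.png

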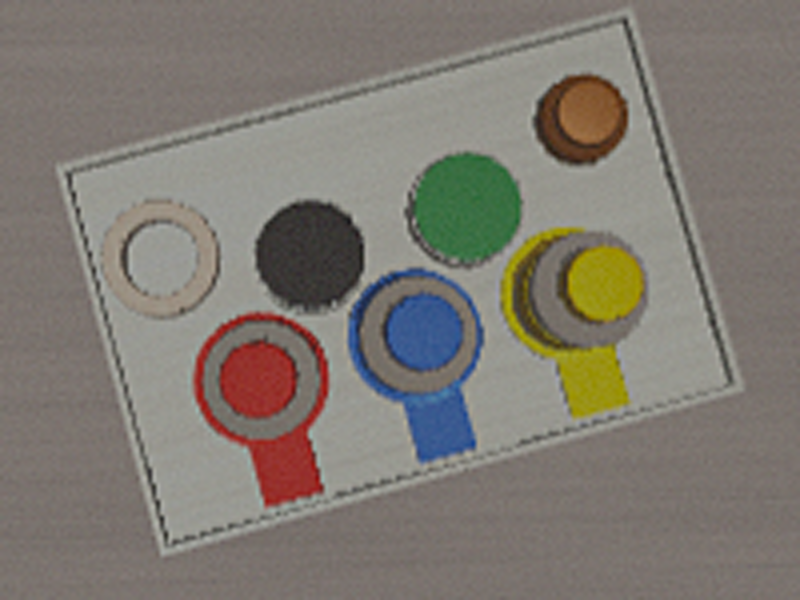

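Units first: shifts go in shares of 500 mm and turns go in shares of pi/2 rad. So -191 mm / 500 = -0.382, -128 mm / 500 = -0.256.

```bash
python3 -m inch '{"x":[-0.076, -0.152, -0.228, -0.306, -0.382], "y":[-0.052, -0.104, -0.156, -0.206, -0.256], "z":[-0.014, -0.028, -0.042, -0.056, -0.07], "wx":[0, 0, 0, 0, 0], "wy":[0, 0, 0, 0, 0], "wz":[0, 0, 0, 0, 0]}' 60 25
python3 -m inch '{"x":[-0.076, -0.152, -0.228, -0.306, -0.382], "y":[-0.052, -0.104, -0.156, -0.206, -0.256], "z":[-0.014, -0.028, -0.042, -0.056, -0.07], "wx":[0, 0, 0, 0, 0], "wy":[0, 0, 0, 0, 0], "wz":[0.0764, 0.1528, 0.2292, 0.3056, 0.382]}'
python3 - <<'E'
from h import *
M=R.from_rotvec(r.state()["tool_rot"]).as_matrix();print(M.round(3));print(rel([450,-30,290]),np.degrees(np.arctan2(M[1,1],M[0,1])))
E
```

```text
time: 1.8
position: [331.0, 474.7, 258.1]
tool_rot: [0.423, 3.113, 0.001]
contact_force: [0.6, 1.1, -0.2]
opening: 61.7
finger_force: 0.0
time: 2.3
position: [480.9, 300.4, 293.2]
tool_rot: [1.331, 2.846, 0.001]
contact_force: [-0.1, 0.4, 0.1]
opening: 60.0
finger_force: 0.0
[[-0.641  0.767  0.001]
 [ 0.767  0.641  0.001]
 [ 0.     0.001 -1.   ]]
[-233.7619645  -235.56893076    2.9745069 ] 39.87662217456989
```

Scaled: -160 mm / 500 = -0.32, -130 mm / 500 = -0.26, 0.455 rad / 1.5708 = 0.2897.

```bash
python3 -m inch '{"x":[-0.064, -0.13, -0.194, -0.26, -0.32], "y":[-0.066, -0.13, -0.196, -0.26, -0.32], "z":[0, 0, 0, 0, 0], "wx":[0, 0, 0, 0, 0], "wy":[0, 0, 0, 0, 0], "wz":[0.0637, 0.1273, 0.191, 0.2546, 0.2897]}'
python3 - <<'E'
from h import *
M=R.from_rotvec(r.state()["tool_rot"]).as_matrix();print(M.round(3));print(rel([430,-50,300]),np.degrees(np.arctan2(M[1,1],M[0,1])))
E
```

```text
time: 2.8
position: [460.4, 74.4, 292.8]
tool_rot: [1.936, 2.474, 0.001]
contact_force: [0.7, -0.4, -0.1]
opening: 60.1
finger_force: 0.0
[[-0.24   0.971  0.001]
 [ 0.971  0.24   0.001]
 [ 0.     0.001 -1.   ]]
[-113.42635734  -59.32155406   -7.27098557] 13.887225979559886
```

Scaled: -110 mm / 500 = -0.22, -90 mm / 500 = -0.18.

```bash
python3 -m inch '{"x":[-0.06, -0.12, -0.18, -0.22, -0.22], "y":[-0.02, -0.04, -0.06, -0.08, -0.08], "z":[-0.02, -0.04, -0.06, -0.08, -0.08], "wx":[0, 0, 0, 0, 0], "wy":[0, 0, 0, 0, 0], "wz":[0, 0, 0, 0, 0]}'
python3 - <<'E'
from h import *
s=snapshot("wrist");cv2.imwrite("pics/w1.png",s["frame"][:,:,::-1])
for c in ("red","blue","yellow","green"):
    for b in blobs(s,c,(0,0,640,480)):
        if b[0]>200: print(c,b,ray2z(s,*b[1],155).round(1),ray2z(s,*b[1],45).round(1))
E
```

```text
time: 3.3
position: [448.9, -43.4, 334.2]
tool_rot: [1.939, 2.469, 0.004]
contact_force: [0.7, -0.9, -0.0]
opening: 59.8
finger_force: 0.0
red (899, [326.7, 133.0], [311, 116, 33, 35]) [436.9  44.9 155. ] [438.6  51.4  45. ]
red (422, [291.5, 137.6], [281, 127, 23, 22]) [404.4  32.5 155. ] [395.6  34.9  45. ]
blue (846, [327.0, 206.7], [312, 190, 32, 34]) [455.1 -25.6 155. ] [462.6 -42.   45. ]
blue (671, [305.1, 188.2], [283, 171, 65, 34]) [428.7 -12.5 155. ] [427.8 -24.6  45. ]
yellow (306, [327.7, 286.9], [313, 273, 28, 23]) [ 477.7 -111.8  155. ] [ 492.5 -155.9   45. ]
green (1028, [363.9, 225.4], [346, 208, 37, 36]) [497.5 -35.6 155. ] [518.7 -55.1  45. ]
```

View pics/w1.png

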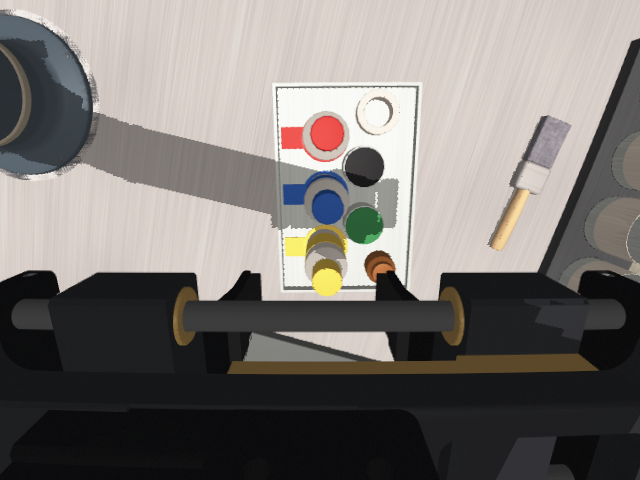

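The wrist view shows the red, blue and yellow caps at (327,133), (327,207) and (327,281), agreeing with the top camera to about 2 mm. The fingers close across the row, so no neighbour is in the way.

```bash
python3 - <<'E'
from h import *
print(rel([475,-107,122]))
E
```

```text
[-70.53139749   8.98738987 211.25934832]
```

Scaled: 150 mm / 500 = 0.3, 120 mm / 500 = 0.24.

```bash
python3 -m inch '{"x":[-0.06, -0.12, -0.14, -0.14, -0.14], "y":[0.008, 0.016, 0.018, 0.018, 0.018], "z":[0.04, 0.08, 0.16, 0.24, 0.3], "wx":[0, 0, 0, 0, 0], "wy":[0, 0, 0, 0, 0], "wz":[0, 0, 0, 0, 0]}'
python3 -m inch '{"x":[0, 0, 0, 0, 0], "y":[0, 0, 0, 0, 0], "z":[0, 0.03, 0.06, 0.09, 0.12], "wx":[0, 0, 0, 0, 0], "wy":[0, 0, 0, 0, 0], "wz":[0, 0, 0, 0, 0]}'
python3 - <<'E'
from h import *
print(rel([475,-107,122]))
s=snapshot("scene");x,y=200,120
cv2.imwrite("pics/s1.png",cv2.resize(s["frame"][y:y+150,x:x+200,::-1],None,fx=4,fy=4))
E
```

```text
time: 3.85
position: [473.7, -104.0, 179.6]
tool_rot: [-1.929, -2.476, 0.002]
contact_force: [0.4, 0.6, -0.5]
opening: 60.0
finger_force: 0.0
time: 4.35
position: [476.1, -104.4, 123.4]
tool_rot: [1.929, 2.478, 0.003]
contact_force: [0.2, -0.0, 0.0]
opening: 60.3
finger_force: 0.0
[-2.28180798 -1.76297478  1.38560568]
```

View pics/s1.png

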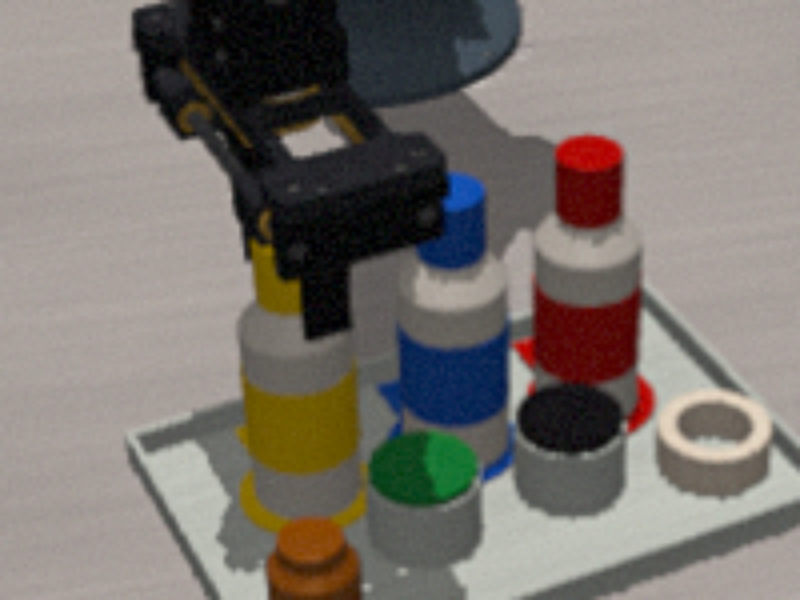

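Scaled: -2 mm / 500 = -0.004, -1 mm / 500 = -0.002.

```bash
python3 -m inch '{"x":[-0.004, -0.004, -0.004, -0.004, -0.004], "y":[-0.002, -0.002, -0.002, -0.002, -0.002], "z":[0.002, 0.002, 0.002, 0.002, 0.002], "wx":[0, 0, 0, 0, 0], "wy":[0, 0, 0, 0, 0], "wz":[0, 0, 0, 0, 0]}' 20 30
python3 -m inch '{"x":[0, 0, 0, 0, 0], "y":[0, 0, 0, 0, 0], "z":[0, -0.01, -0.03, -0.06, -0.1], "wx":[0, 0, 0, 0, 0], "wy":[0, 0, 0, 0, 0], "wz":[0, 0, 0, 0, 0]}'
python3 -m inch '{"x":[0, 0, 0], "y":[0, 0, 0], "z":[-0.04, -0.06, -0.06], "wx":[0, 0, 0], "wy":[0, 0, 0], "wz":[0, 0, 0]}'
python3 - <<'E'
from h import *
print(rel([597,-347,205]),r.state()["position"])
E
```

```text
time: 4.9
position: [474.7, -107.7, 122.2]
tool_rot: [1.931, 2.476, 0.002]
contact_force: [0.9, 1.1, 2.4]
opening: 33.6
finger_force: 30.0
time: 5.4
position: [472.9, -107.7, 171.6]
tool_rot: [-1.931, -2.475, 0.003]
contact_force: [0.1, -0.4, -3.0]
opening: 33.2
finger_force: 30.0
time: 5.7
position: [474.8, -107.9, 202.8]
tool_rot: [1.931, 2.476, 0.003]
contact_force: [0.8, 0.6, -2.9]
opening: 33.2
finger_force: 30.0
[-261.69968915   60.29875442   -1.91250172] [ 474.77443015 -107.87152154  202.80782925]
```

Scaled: -135 mm / 500 = -0.27, -105 mm / 500 = -0.21.

```bash
python3 -m inch '{"x":[-0.03, -0.08, -0.144, -0.21, -0.27], "y":[0.006, 0.018, 0.034, 0.048, 0.062], "z":[0, 0, 0, 0, 0], "wx":[0, 0, 0, 0, 0], "wy":[0, 0, 0, 0, 0], "wz":[0, 0, 0, 0, 0]}'
python3 -m inch '{"x":[-0.07, -0.14, -0.196, -0.234, -0.252], "y":[0.016, 0.032, 0.046, 0.054, 0.058], "z":[0, 0, 0, 0, 0], "wx":[0, 0, 0, 0, 0], "wy":[0, 0, 0, 0, 0], "wz":[0, 0, 0, 0, 0]}'
python3 -m inch '{"x":[0, 0, 0, 0, 0], "y":[0, 0, 0, 0, 0], "z":[0.01, 0.04, 0.08, 0.116, 0.136], "wx":[0, 0, 0, 0, 0], "wy":[0, 0, 0, 0, 0], "wz":[0, 0, 0, 0, 0]}'
python3 - <<'E'
from h import *
print(rel([597,-347,122]),r.state()["position"])
E
```

```text
time: 6.2
position: [536.7, -232.1, 200.1]
tool_rot: [-1.931, -2.475, 0.002]
contact_force: [0.2, 0.5, -2.2]
opening: 33.6
finger_force: 30.0
time: 6.7
position: [595.1, -348.0, 199.5]
tool_rot: [-1.933, -2.473, 0.003]
contact_force: [0.2, -0.2, -1.3]
opening: 33.2
finger_force: 30.0
time: 7.2
position: [594.5, -343.4, 130.4]
tool_rot: [-1.927, -2.475, -0.001]
contact_force: [-0.1, 0.1, -3.0]
opening: 33.1
finger_force: 30.0
[-4.17753192  1.51360492  8.41024438] [ 594.54056822 -343.35092737  130.43270109]
```

Scaled: 8 mm / 500 = 0.016, 6 mm / 500 = 0.012.

```bash
python3 -m inch '{"x":[0, 0, 0, 0], "y":[0, 0, 0, 0], "z":[0.006, 0.012, 0.016, 0.016], "wx":[0, 0, 0, 0], "wy":[0, 0, 0, 0], "wz":[0, 0, 0, 0]}'
python3 -m inch '{"x":[0, 0, 0], "y":[0, 0, 0], "z":[0.002, 0.002, 0.002], "wx":[0, 0, 0], "wy":[0, 0, 0], "wz":[0, 0, 0]}'
```

```text
time: 7.6
position: [596.0, -346.4, 125.9]
tool_rot: [1.932, 2.477, 0.0]
contact_force: [-0.3, -0.5, -2.6]
opening: 33.3
finger_force: 30.0
time: 7.9
position: [595.9, -346.3, 124.7]
tool_rot: [1.932, 2.477, 0.0]
contact_force: [0.2, -0.3, -2.2]
opening: 33.6
finger_force: 30.0
```

Scaled: 1 mm / 500 = 0.002.

```bash
for i in 1 2 3 4; do python3 -m inch '{"x":[0, 0], "y":[0, 0], "z":[0.002, 0.002], "wx":[0, 0], "wy":[0, 0], "wz":[0, 0]}' | grep -E "posi|contact"; done
```

```text
position: [595.8, -346.2, 123.4]
contact_force: [-0.1, -0.4, -2.4]
position: [595.7, -346.2, 122.3]
contact_force: [-0.2, 0.1, -2.2]
position: [595.7, -346.2, 121.3]
contact_force: [-0.1, 0.5, -2.9]
position: [595.8, -346.2, 120.4]
contact_force: [0.3, 0.1, -2.9]
```

Scaled: 1 mm / 500 = 0.002.

```bash
for i in 1 2 3 ; do python3 -m inch '{"x":[0, 0], "y":[0, 0], "z":[0.002, 0.002], "wx":[0, 0], "wy":[0, 0], "wz":[0, 0]}' | grep -E "posi|contact"; done
```

```text
position: [596.0, -346.6, 120.3]
contact_force: [-1.7, 1.0, 2.3]
position: [596.2, -346.8, 120.3]
contact_force: [-1.9, 1.0, 7.7]
position: [596.3, -347.1, 120.3]
contact_force: [-2.4, 2.3, 11.5]
```

Scaled: -2 mm / 500 = -0.004.

```bash
python3 -m inch '{"x":[0, 0, 0, 0, 0], "y":[0, 0, 0, 0, 0], "z":[-0.004, -0.004, -0.004, -0.004, -0.004], "wx":[0, 0, 0, 0, 0], "wy":[0, 0, 0, 0, 0], "wz":[0, 0, 0, 0, 0]}' 60
python3 -m inch '{"x":[0, 0, 0, 0, 0], "y":[0, 0, 0, 0, 0], "z":[-0.03, -0.07, -0.11, -0.15, -0.17], "wx":[0, 0, 0, 0, 0], "wy":[0, 0, 0, 0, 0], "wz":[0, 0, 0, 0, 0]}'
python3 - <<'E'
from h import *
print(rel([455,-26,205]),r.state()["position"])
s=snapshot("scene")
cv2.imwrite("pics/s2.png",s["frame"][:,:,::-1])
for c in("scene","wrist"):
  if c=="wrist": snapshot("wrist")
  print([(np.round(x["location"]).tolist(),round(x["score"],2)) for x in landmark_of(c,"bottle_yellow")[:2]])
E
```

```text
time: 9.8
position: [595.7, -346.2, 119.1]
tool_rot: [-1.932, -2.477, 0.0]
contact_force: [-1.0, -0.5, 0.5]
opening: 58.2
finger_force: 0.0
time: 10.3
position: [596.6, -347.2, 207.6]
tool_rot: [1.93, 2.474, 0.001]
contact_force: [1.1, 0.4, 0.7]
opening: 59.7
finger_force: 0.0
[345.99051326 -59.18000014   1.51657384] [ 596.58590194 -347.18608252  207.63447286]
[([595.0, -344.0, 1.0], 0.79)]
[([600.0, -346.0, 1.0], 0.58)]
```

View pics/s2.png

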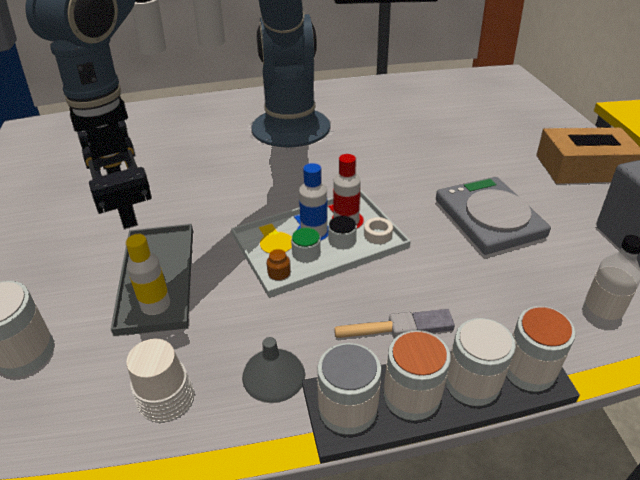

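The yellow bottle stands upright in the far end of the side tray at (150,285). Blue is next.

```bash
python3 -m inch '{"x":[0.05, 0.13, 0.22, 0.31, 0.4], "y":[-0.008, -0.022, -0.038, -0.054, -0.068], "z":[0, 0, 0, 0, 0], "wx":[0, 0, 0, 0, 0], "wy":[0, 0, 0, 0, 0], "wz":[0, 0, 0, 0, 0]}'
python3 -m inch '{"x":[0.088, 0.17, 0.24, 0.28, 0.292], "y":[-0.016, -0.03, -0.042, -0.048, -0.05], "z":[0, 0, 0, 0, 0], "wx":[0, 0, 0, 0, 0], "wy":[0, 0, 0, 0, 0], "wz":[0, 0, 0, 0, 0]}'
python3 -m inch '{"x":[0, 0, 0], "y":[0, 0, 0], "z":[0, 0.04, 0.08], "wx":[0, 0, 0], "wy":[0, 0, 0], "wz":[0, 0, 0]}'
python3 - <<'E'
from h import *
print(rel([455,-26,122]),r.state()["position"])
s=snapshot("wrist");
for b in blobs(s,"blue",(0,0,640,480)): print(b,ray2z(s,*b[1],154).round(1))
E
```

```text
time: 11.0
position: [512.3, -158.7, 203.1]
tool_rot: [-1.931, -2.475, 0.002]
contact_force: [-0.3, 0.6, -1.0]
opening: 60.0
finger_force: 0.0
time: 11.5
position: [452.8, -22.6, 203.6]
tool_rot: [-1.925, -2.48, 0.001]
contact_force: [0.5, -0.3, 0.0]
opening: 60.1
finger_force: 0.0
time: 11.8
position: [455.4, -26.7, 164.3]
tool_rot: [1.934, 2.474, 0.001]
contact_force: [-0.1, -0.3, -0.5]
opening: 60.1
finger_force: 0.0
[ 0.78281562 -0.253953   42.31875783] [455.35334398 -26.67541386 164.31989509]
(2927, [317.8, 273.7], [289, 241, 60, 60]) [454.2 -21.2 154. ]
(1897, [297.6, 219.6], [256, 196, 97, 49]) [436.5   5.7 154. ]
```

Scaled: 42 mm / 500 = 0.084, 30 mm / 500 = 0.06.

```bash
python3 -m inch '{"x":[0.004, 0.004, 0.004, 0.004], "y":[0, 0, 0, 0], "z":[0.03, 0.06, 0.084, 0.084], "wx":[0, 0, 0, 0], "wy":[0, 0, 0, 0], "wz":[0, 0, 0, 0]}'
python3 -m inch '{"x":[0, 0, 0, 0, 0], "y":[0, 0, 0, 0, 0], "z":[0, 0, 0, 0, 0], "wx":[0, 0, 0, 0, 0], "wy":[0, 0, 0, 0, 0], "wz":[0, 0, 0, 0, 0]}' 20 30
python3 -m inch '{"x":[0, 0, 0, 0, 0], "y":[0, 0, 0, 0, 0], "z":[0, -0.01, -0.03, -0.06, -0.1], "wx":[0, 0, 0, 0, 0], "wy":[0, 0, 0, 0, 0], "wz":[0, 0, 0, 0, 0]}'
python3 -m inch '{"x":[0, 0, 0], "y":[0, 0, 0], "z":[-0.04, -0.06, -0.06], "wx":[0, 0, 0], "wy":[0, 0, 0], "wz":[0, 0, 0]}'
python3 - <<'E'
from h import *
print(rel([522,-343,200]),r.state()["position"])
E
```

```text
time: 12.25
position: [453.0, -24.2, 121.3]
tool_rot: [-1.933, -2.474, 0.005]
contact_force: [-0.6, 0.1, 0.4]
opening: 59.9
finger_force: 0.0
time: 12.75
position: [454.2, -23.0, 122.9]
tool_rot: [1.932, 2.477, 0.001]
contact_force: [0.0, -0.6, 1.0]
opening: 33.2
finger_force: 30.0
time: 13.25
position: [452.8, -23.2, 172.8]
tool_rot: [-1.931, -2.476, 0.003]
contact_force: [1.4, 1.0, -2.7]
opening: 33.3
finger_force: 30.0
time: 13.55
position: [454.6, -23.1, 203.8]
tool_rot: [1.931, 2.476, 0.004]
contact_force: [-0.4, -0.7, -3.4]
opening: 33.3
finger_force: 30.0
[-326.72624129  -12.61109422    3.70888639] [454.59808534 -23.05447553 203.83086839]
```

Scaled: -156 mm / 500 = -0.312, -118 mm / 500 = -0.236.

```bash
python3 -m inch '{"x":[-0.03, -0.09, -0.16, -0.236, -0.312], "y":[-0.002, -0.004, -0.006, -0.01, -0.012], "z":[0, 0, 0, 0, 0], "wx":[0, 0, 0, 0, 0], "wy":[0, 0, 0, 0, 0], "wz":[0, 0, 0, 0, 0]}'
python3 -m inch '{"x":[-0.076, -0.152, -0.224, -0.284, -0.32], "y":[-0.002, -0.006, -0.008, -0.01, -0.012], "z":[0, 0, 0, 0, 0], "wx":[0, 0, 0, 0, 0], "wy":[0, 0, 0, 0, 0], "wz":[0, 0, 0, 0, 0]}'
python3 -m inch '{"x":[-0.016, -0.022, -0.022, -0.022, -0.022], "y":[0, 0, 0, 0, 0], "z":[0.01, 0.04, 0.08, 0.12, 0.136], "wx":[0, 0, 0, 0, 0], "wy":[0, 0, 0, 0, 0], "wz":[0, 0, 0, 0, 0]}'
python3 -m inch '{"x":[0, 0, 0], "y":[0, 0, 0], "z":[0.01, 0.018, 0.018], "wx":[0, 0, 0], "wy":[0, 0, 0], "wz":[0, 0, 0]}'
for i in 1 2 3 ; do python3 -m inch '{"x":[0, 0], "y":[0, 0], "z":[0.002, 0.002], "wx":[0, 0], "wy":[0, 0], "wz":[0, 0]}' | grep -E "posi|contact"; done
```

```text
time: 14.05
position: [485.3, -176.7, 201.3]
tool_rot: [-1.93, -2.476, 0.001]
contact_force: [0.8, 1.1, -3.5]
opening: 33.3
finger_force: 30.0
time: 14.55
position: [518.3, -335.0, 200.9]
tool_rot: [-1.934, -2.474, 0.004]
contact_force: [0.6, 0.0, -2.9]
opening: 33.2
finger_force: 30.0
time: 15.05
position: [520.4, -340.0, 130.8]
tool_rot: [-1.926, -2.474, -0.0]
contact_force: [-0.6, 0.2, -3.0]
opening: 33.6
finger_force: 30.0
time: 15.35
position: [521.9, -342.9, 125.4]
tool_rot: [-1.932, -2.477, -0.0]
contact_force: [0.8, 0.3, -2.3]
opening: 33.3
finger_force: 30.0
position: [522.1, -343.4, 125.1]
contact_force: [0.2, -0.2, -2.8]
position: [521.9, -343.2, 123.7]
contact_force: [-0.0, -0.4, -3.0]
position: [521.8, -343.1, 122.4]
contact_force: [0.8, -0.8, -2.7]
```

Scaled: 1 mm / 500 = 0.002.

```bash
for i in 1 2 3 ; do python3 -m inch '{"x":[0, 0], "y":[0, 0], "z":[0.002, 0.002], "wx":[0, 0], "wy":[0, 0], "wz":[0, 0]}' | grep -E "posi|contact"; done
```

```text
position: [521.7, -343.1, 121.3]
contact_force: [0.0, -0.7, -3.2]
position: [522.0, -343.4, 121.0]
contact_force: [-0.6, 1.1, 1.2]
position: [522.2, -343.7, 121.0]
contact_force: [-1.5, 1.7, 7.4]
```

Scaled: -1 mm / 500 = -0.002.

```bash
python3 -m inch '{"x":[0, 0, 0, 0, 0], "y":[0, 0, 0, 0, 0], "z":[-0.002, -0.002, -0.002, -0.002, -0.002], "wx":[0, 0, 0, 0, 0], "wy":[0, 0, 0, 0, 0], "wz":[0, 0, 0, 0, 0]}' 60
python3 -m inch '{"x":[0, 0, 0, 0, 0], "y":[0, 0, 0, 0, 0], "z":[-0.03, -0.07, -0.11, -0.15, -0.17], "wx":[0, 0, 0, 0, 0], "wy":[0, 0, 0, 0, 0], "wz":[0, 0, 0, 0, 0]}'
python3 - <<'E'
from h import *
print(rel([436,44,205]),r.state()["position"])
E
```

```text
time: 17.05
position: [521.8, -343.2, 120.3]
tool_rot: [-1.932, -2.477, 0.0]
contact_force: [-1.0, 0.2, -0.3]
opening: 58.5
finger_force: 0.0
time: 17.55
position: [522.6, -344.1, 208.4]
tool_rot: [1.93, 2.474, 0.001]
contact_force: [0.0, 1.5, -0.6]
opening: 60.1
finger_force: 0.0
[397.52280626  10.46119719   2.39100284] [ 522.55453605 -344.11894071  208.39634978]
```

Scaled: 200 mm / 500 = 0.4, 155 mm / 500 = 0.31.

```bash
python3 -m inch '{"x":[0.05, 0.13, 0.22, 0.31, 0.4], "y":[0, 0.004, 0.006, 0.008, 0.01], "z":[0, 0, 0, 0, 0], "wx":[0, 0, 0, 0, 0], "wy":[0, 0, 0, 0, 0], "wz":[0, 0, 0, 0, 0]}'
python3 -m inch '{"x":[0.09, 0.18, 0.27, 0.34, 0.394], "y":[0.002, 0.004, 0.006, 0.008, 0.01], "z":[0, 0, 0, 0, 0], "wx":[0, 0, 0, 0, 0], "wy":[0, 0, 0, 0, 0], "wz":[0, 0, 0, 0, 0]}'
python3 -m inch '{"x":[0, 0, 0, 0], "y":[0, 0, 0, 0], "z":[0, 0.04, 0.08, 0.08], "wx":[0, 0, 0, 0], "wy":[0, 0, 0, 0], "wz":[0, 0, 0, 0]}'
python3 - <<'E'
from h import *
print(rel([436,44,122]),r.state()["position"])
s=snapshot("wrist");
for b in blobs(s,"red",(0,0,640,480)): print(b,ray2z(s,*b[1],154).round(1))
E
```

```text
time: 18.05
position: [477.3, -146.5, 205.7]
tool_rot: [-1.933, -2.477, -0.001]
contact_force: [0.4, 0.4, 0.4]
opening: 59.9
finger_force: 0.0
time: 18.55
position: [434.0, 46.6, 205.9]
tool_rot: [-1.929, -2.479, -0.002]
contact_force: [-0.0, -0.3, 0.3]
opening: 59.9
finger_force: 0.0
time: 18.95
position: [433.2, 43.0, 163.9]
tool_rot: [-1.933, -2.474, 0.007]
contact_force: [-0.5, -0.6, 0.5]
opening: 60.2
finger_force: 0.0
[ 0.29839785  3.16790871 41.9314877 ] [433.18359981  43.02647971 163.94632876]
(3013, [324.9, 272.4], [296, 240, 60, 61]) [435.5  50.3 154. ]
(2220, [305.0, 212.6], [261, 188, 97, 50]) [417.1  80.  154. ]
```

Scaled: 42 mm / 500 = 0.084, 30 mm / 500 = 0.06.

```bash
python3 -m inch '{"x":[0.006, 0.006, 0.006, 0.006], "y":[0.004, 0.004, 0.004, 0.004], "z":[0.03, 0.06, 0.084, 0.084], "wx":[0, 0, 0, 0], "wy":[0, 0, 0, 0], "wz":[0, 0, 0, 0]}'
python3 -m inch '{"x":[0, 0, 0, 0, 0], "y":[0, 0, 0, 0, 0], "z":[0, 0, 0, 0, 0], "wx":[0, 0, 0, 0, 0], "wy":[0, 0, 0, 0, 0], "wz":[0, 0, 0, 0, 0]}' 20 30
python3 -m inch '{"x":[0, 0, 0, 0, 0], "y":[0, 0, 0, 0, 0], "z":[0, -0.01, -0.03, -0.06, -0.1], "wx":[0, 0, 0, 0, 0], "wy":[0, 0, 0, 0, 0], "wz":[0, 0, 0, 0, 0]}'
python3 -m inch '{"x":[0, 0, 0], "y":[0, 0, 0], "z":[-0.04, -0.06, -0.06], "wx":[0, 0, 0], "wy":[0, 0, 0], "wz":[0, 0, 0]}'
python3 - <<'E'
from h import *
print(rel([448,-339,200]),r.state()["position"])
E
```

```text
time: 19.4
position: [435.5, 47.2, 123.0]
tool_rot: [-1.932, -2.476, 0.003]
contact_force: [0.8, 0.5, 0.6]
opening: 59.9
finger_force: 0.0
time: 19.9
position: [436.2, 47.8, 123.9]
tool_rot: [1.932, 2.477, 0.001]
contact_force: [-0.4, 0.6, 2.1]
opening: 33.4
finger_force: 30.0
time: 20.4
position: [435.2, 47.5, 173.8]
tool_rot: [-1.932, -2.476, 0.003]
contact_force: [0.4, -0.2, -3.0]
opening: 33.3
finger_force: 30.0
time: 20.7
position: [436.9, 47.9, 204.8]
tool_rot: [1.931, 2.476, 0.005]
contact_force: [0.5, -0.6, -2.1]
opening: 33.2
finger_force: 30.0
[-377.95366675  -83.51794286    4.25794316] [436.85747768  47.90449971 204.8065962 ]
```

Scaled: -162 mm / 500 = -0.324, -122 mm / 500 = -0.244.

```bash
python3 -m inch '{"x":[-0.03, -0.09, -0.166, -0.244, -0.324], "y":[-0.006, -0.02, -0.036, -0.054, -0.072], "z":[0, 0, 0, 0, 0], "wx":[0, 0, 0, 0, 0], "wy":[0, 0, 0, 0, 0], "wz":[0, 0, 0, 0, 0]}'
python3 -m inch '{"x":[-0.08, -0.16, -0.24, -0.314, -0.37], "y":[-0.018, -0.036, -0.052, -0.068, -0.082], "z":[0, 0, 0, 0, 0], "wx":[0, 0, 0, 0, 0], "wy":[0, 0, 0, 0, 0], "wz":[0, 0, 0, 0, 0]}'
python3 -m inch '{"x":[-0.04, -0.062, -0.062, -0.062, -0.062], "y":[-0.008, -0.014, -0.014, -0.014, -0.014], "z":[0, 0.03, 0.07, 0.11, 0.136], "wx":[0, 0, 0, 0, 0], "wy":[0, 0, 0, 0, 0], "wz":[0, 0, 0, 0, 0]}'
python3 -m inch '{"x":[0, 0, 0], "y":[0, 0, 0], "z":[0.01, 0.02, 0.02], "wx":[0, 0, 0], "wy":[0, 0, 0], "wz":[0, 0, 0]}'
for i in 1 2 3 4; do python3 -m inch '{"x":[0, 0], "y":[0, 0], "z":[0.002, 0.002], "wx":[0, 0], "wy":[0, 0], "wz":[0, 0]}' | grep -E "posi|contact"; done
```

```text
time: 21.2
position: [439.6, -119.2, 202.6]
tool_rot: [-1.93, -2.477, 0.001]
contact_force: [0.9, 0.3, -3.0]
opening: 33.4
finger_force: 30.0
time: 21.7
position: [444.9, -309.8, 202.3]
tool_rot: [-1.933, -2.474, 0.003]
contact_force: [0.2, 0.5, -2.7]
opening: 32.9
finger_force: 30.0
time: 22.2
position: [445.3, -338.3, 132.8]
tool_rot: [-1.93, -2.474, 0.001]
contact_force: [0.2, 0.0, -3.2]
opening: 33.2
finger_force: 30.0
time: 22.5
position: [446.7, -339.3, 125.3]
tool_rot: [-1.932, -2.477, 0.0]
contact_force: [-0.5, 0.3, -2.5]
opening: 33.4
finger_force: 30.0
position: [447.0, -339.6, 125.1]
contact_force: [0.1, -1.0, -2.2]
position: [446.7, -339.4, 123.7]
contact_force: [-0.4, 0.7, -3.6]
position: [446.6, -339.3, 122.4]
contact_force: [0.4, 0.3, -2.8]
position: [446.8, -339.7, 122.0]
contact_force: [-1.3, 1.7, 1.8]
```

Scaled: -85 mm / 500 = -0.17, -75 mm / 500 = -0.15.

```bash
python3 -m inch '{"x":[0, 0, 0, 0, 0], "y":[0, 0, 0, 0, 0], "z":[0, 0, 0, 0, 0], "wx":[0, 0, 0, 0, 0], "wy":[0, 0, 0, 0, 0], "wz":[0, 0, 0, 0, 0]}' 60
python3 -m inch '{"x":[0, 0, 0, 0, 0], "y":[0, 0, 0, 0, 0], "z":[-0.03, -0.07, -0.11, -0.15, -0.17], "wx":[0, 0, 0, 0, 0], "wy":[0, 0, 0, 0, 0], "wz":[0, 0, 0, 0, 0]}'
python3 - <<'E'
from h import *
s=snapshot("top")
from itertools import product
for c in ("red","blue","yellow","green"):
    for b in blobs(s,c,(230,195,410,345)): print(c,b)
for p in("pad_red","pad_blue","pad_yellow"):
    print(p,[(np.round(x["location"]).tolist(),round(x["score"],2)) for x in landmark_of("top",p)[:1]])
# fit pad outline template by IoU over x,y,yaw,
K=np.array(s["intrinsics"]);T=np.linalg.inv(np.array(s["world_from_camera"]))
from scipy.optimize import minimize
def proj(P):
    P=np.asarray(P,float);return cv2.projectPoints(P,cv2.Rodrigues(T[:3,:3])[0],T[:3,3],K,np.array([s["k1"],0,0,0,0.]))[0][:,0]
a=np.linspace(-np.pi,np.pi,61)
b0=np.arcsin(15/34);aa=np.linspace(-np.pi+b0,np.pi-b0,60)
shape=np.vstack([[[-62,-15]],np.c_[34*np.cos(aa),34*np.sin(aa)],[[-62,15]]])
h=cv2.cvtColor(s["frame"],cv2.COLOR_RGB2HSV)
for c,g in(("red",(438,45)),("blue",(456,-30)),("yellow",(476,-107))):
    m=cv2.inRange(h,*[np.array(v) for v in HSV[c]])[195:345,230:410]
    M=cv2.resize(m,None,fx=4,fy=4)>127
    def cost(p):
        q=p[2]; Rm=np.array([[np.cos(q),-np.sin(q)],[np.sin(q),np.cos(q)]])
        P=np.c_[shape@Rm.T+p[:2],np.full(len(shape),5.)]
        uv=(proj(P)-[230,195]+.5)*4-.5
        z=np.zeros(M.shape,np.uint8);cv2.fillPoly(z,[np.round(uv*16).astype(np.int32)],1,shift=4)
        z=z>0;return -(z&M).sum()/(z|M).sum()
    o=minimize(cost,[*g,.24],method="Nelder-Mead",options=dict(initial_simplex=[[*g,.24],[g[0]+6,g[1],.24],[g[0],g[1]+6,.24],[*g,.34]]))
    print(c,o.x.round(3),o.fun)
print(ray2z(s,*blobs(s,"green",(230,195,410,345))[0][1],44),rel([517,-55,150]))
cv2.imwrite("pics/t2.png",cv2.resize(s["frame"][160:340,230:530,::-1],None,fx=2.6,fy=2.6))
E
```

```text
time: 23.8
position: [446.7, -339.4, 121.5]
tool_rot: [1.932, 2.477, 0.0]
contact_force: [-0.8, 0.4, 0.5]
opening: 58.4
finger_force: 0.0
time: 24.3
position: [447.3, -340.3, 209.2]
tool_rot: [1.93, 2.474, 0.001]
contact_force: [0.1, -0.0, 0.0]
opening: 59.9
finger_force: 0.0
red (1045, [286.2, 299.0], [269, 278, 33, 48])
blue (1060, [324.5, 288.1], [307, 268, 33, 47])
yellow (1067, [362.7, 277.3], [345, 257, 33, 47])
green (346, [336.8, 250.8], [324, 239, 26, 25])
pad_red [([441.0, 44.0, 5.0], 0.9)]
pad_blue [([457.0, -32.0, 2.0], 0.68)]
pad_yellow [([478.0, -111.0, 3.0], 0.91)]
red [4.36954e+02 4.78940e+01 2.59000e-01] -0.9203767592136247
blue [ 4.56292e+02 -3.00130e+01  2.47000e-01] -0.9407847272323658
yellow [ 4.76324e+02 -1.07473e+02  2.51000e-01] -0.9529747260120779
[519.06997837 -56.04115261  44.        ] [258.25903495 137.62365969  56.41509776]
```

View pics/t2.png

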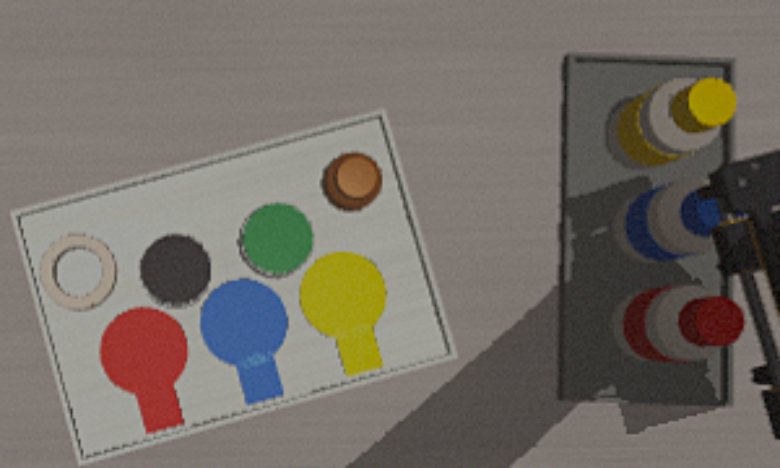

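All three bottles stand upright in the side tray. The three pads are clear and 80 mm apart, as they should be, and both tins are where they were. Next, the green tin.

Scaled: 180 mm / 500 = 0.36, 140 mm / 500 = 0.28.

```bash
python3 -m inch '{"x":[0.044, 0.12, 0.2, 0.28, 0.36], "y":[0.024, 0.062, 0.106, 0.148, 0.192], "z":[0, 0, 0, 0, 0], "wx":[0, 0, 0, 0, 0], "wy":[0, 0, 0, 0, 0], "wz":[0, 0, 0, 0, 0]}' 76
python3 -m inch '{"x":[0.07, 0.12, 0.156, 0.156, 0.156], "y":[0.038, 0.064, 0.084, 0.084, 0.084], "z":[0, 0, 0, 0.06, 0.12], "wx":[0, 0, 0, 0, 0], "wy":[0, 0, 0, 0, 0], "wz":[0, 0, 0, 0, 0]}'
python3 -m inch '{"x":[0, 0, 0, 0, 0], "y":[0, 0, 0, 0, 0], "z":[0.04, 0.08, 0.12, 0.14, 0.14], "wx":[0, 0, 0, 0, 0], "wy":[0, 0, 0, 0, 0], "wz":[0, 0, 0, 0, 0]}'
python3 - <<'E'
from h import *
print(rel([519,-55.5,14]),r.state()["position"],r.state()["opening"])
s=snapshot("scene");x,y=200,120
cv2.imwrite("pics/s3.png",cv2.resize(s["frame"][y:y+150,x:x+200,::-1],None,fx=4,fy=4))
E
```

```text
time: 25.0
position: [495.3, -139.5, 205.5]
tool_rot: [-1.932, -2.475, 0.002]
contact_force: [0.8, -0.6, -0.0]
opening: 75.8
finger_force: 0.0
time: 25.5
position: [517.8, -54.2, 145.3]
tool_rot: [-1.929, -2.48, -0.001]
contact_force: [0.6, -0.3, -0.2]
opening: 75.7
finger_force: 0.0
time: 26.0
position: [516.1, -55.5, 74.8]
tool_rot: [-1.93, -2.474, 0.004]
contact_force: [-0.2, 0.1, -0.5]
opening: 75.8
finger_force: 0.0
[-0.75376833  3.07597442 60.7759613 ] [516.09053558 -55.49774223  74.78883342] 75.79598182496557
```

View pics/s3.png

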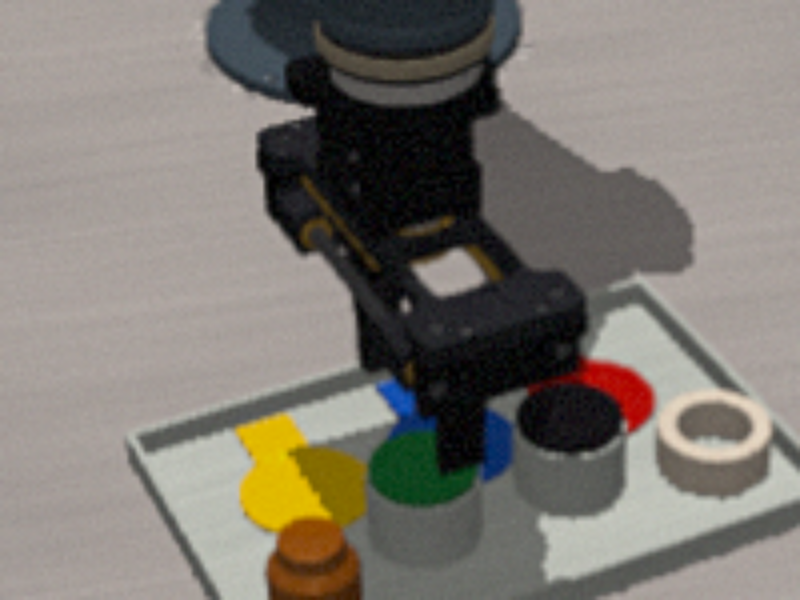

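The open fingers hang straddling the green lid (425,465 in the crop), with the black tin and the amber bottle clear of them.

Scaled: 55 mm / 500 = 0.11, 45 mm / 500 = 0.09.

```bash
python3 -m inch '{"x":[0, 0, 0, 0, 0], "y":[0.004, 0.004, 0.004, 0.004, 0.004], "z":[0.03, 0.06, 0.09, 0.11, 0.11], "wx":[0, 0, 0, 0, 0], "wy":[0, 0, 0, 0, 0], "wz":[0, 0, 0, 0, 0]}'
python3 -m inch '{"x":[0, 0], "y":[0, 0], "z":[0.008, 0.008], "wx":[0, 0], "wy":[0, 0], "wz":[0, 0]}'
python3 -m inch '{"x":[0, 0, 0, 0, 0], "y":[0, 0, 0, 0, 0], "z":[0, 0, 0, 0, 0], "wx":[0, 0, 0, 0, 0], "wy":[0, 0, 0, 0, 0], "wz":[0, 0, 0, 0, 0]}' 45 30
python3 -m inch '{"x":[0, 0, 0, 0, 0], "y":[0, 0, 0, 0, 0], "z":[0, -0.01, -0.03, -0.06, -0.1], "wx":[0, 0, 0, 0, 0], "wy":[0, 0, 0, 0, 0], "wz":[0, 0, 0, 0, 0]}'
python3 -m inch '{"x":[0, 0, 0, 0], "y":[0, 0, 0, 0], "z":[-0.05, -0.1, -0.12, -0.12], "wx":[0, 0, 0, 0], "wy":[0, 0, 0, 0], "wz":[0, 0, 0, 0]}'
python3 - <<'E'
from h import *
print(r.state()["position"])
s=snapshot("top")
for n,u,v,z in [("pan",127.5,255.5,48)]: print(n,ray2z(s,u,v,z).round(1))
h=s["frame"].astype(int)
f=cv2.resize(s["frame"][200:330,75:190,::-1],None,fx=5,fy=5);cv2.imwrite("pics/sc.png",f[:600])
g=cv2.GaussianBlur(cv2.cvtColor(s["frame"],cv2.COLOR_RGB2GRAY),(3,3),0)
c=cv2.HoughCircles(g[200:330,75:190],cv2.HOUGH_GRADIENT_ALT,1,20,param1=80,param2=.6,minRadius=25,maxRadius=45);print(c+[75,200,0] if c is not None else None)
P=ray2z(s,127.5,255.5,48);print(rel([P[0],P[1],130]))
E
```

```text
time: 26.55
position: [518.2, -55.0, 19.7]
tool_rot: [-1.931, -2.475, 0.003]
contact_force: [0.0, 0.3, 1.0]
opening: 76.0
finger_force: 0.0
time: 26.75
position: [519.6, -55.1, 17.4]
tool_rot: [-1.932, -2.477, -0.0]
contact_force: [-0.6, 0.3, -0.2]
opening: 76.2
finger_force: 0.0
time: 27.25
position: [519.5, -55.0, 17.7]
tool_rot: [-1.932, -2.477, -0.0]
contact_force: [-1.3, 0.0, 3.5]
opening: 55.2
finger_force: 30.0
time: 27.75
position: [519.2, -55.1, 68.4]
tool_rot: [-1.932, -2.476, 0.001]
contact_force: [0.2, 0.1, -2.2]
opening: 55.5
finger_force: 30.0
time: 28.15
position: [520.7, -55.0, 129.3]
tool_rot: [1.93, 2.475, 0.005]
contact_force: [0.2, 0.2, -3.1]
opening: 55.7
finger_force: 30.0
[520.70828089 -55.01249055 129.30353727]
pan [518.4 345.   48. ]
[[[127.         254.          36.95908737]]]
[388.06324503  96.23880378  -1.79061329]
```

View pics/sc.png

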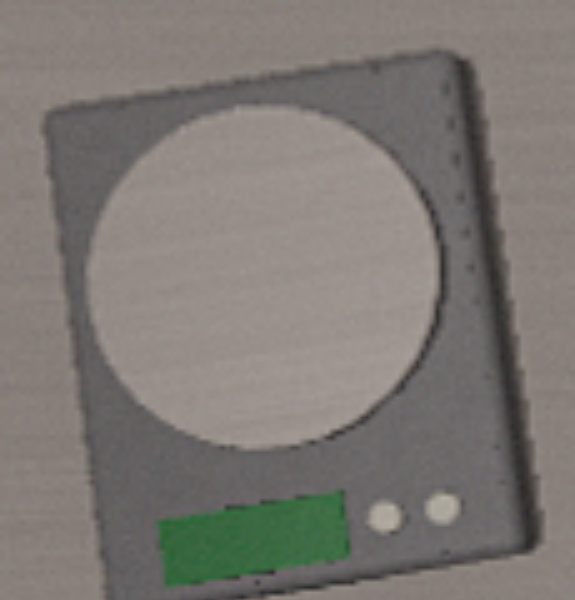

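The tin is gripped (opening 55 mm). The pan centre is at pixel (127.5,255), which gives (519.5, 345).

Units first: shifts go in shares of 500 mm and turns go in shares of pi/2 rad. So 165 mm / 500 = 0.33, 125 mm / 500 = 0.25.

```bash
python3 -m inch '{"x":[0.03, 0.09, 0.17, 0.25, 0.33], "y":[0.008, 0.022, 0.042, 0.062, 0.082], "z":[0, 0, 0, 0, 0], "wx":[0, 0, 0, 0, 0], "wy":[0, 0, 0, 0, 0], "wz":[0, 0, 0, 0, 0]}'
python3 -m inch '{"x":[0.08, 0.16, 0.24, 0.32, 0.38], "y":[0.02, 0.04, 0.06, 0.08, 0.094], "z":[0, 0, 0, 0, 0], "wx":[0, 0, 0, 0, 0], "wy":[0, 0, 0, 0, 0], "wz":[0, 0, 0, 0, 0]}'
python3 -m inch '{"x":[0.04, 0.06, 0.066, 0.066], "y":[0.01, 0.016, 0.018, 0.018], "z":[0, 0, 0, 0], "wx":[0, 0, 0, 0], "wy":[0, 0, 0, 0], "wz":[0, 0, 0, 0]}'
python3 - <<'E'
from h import *
print(rel([520,345.5,64]),r.state()["position"])
E
```

```text
time: 28.7
position: [517.9, 116.2, 126.1]
tool_rot: [-1.932, -2.476, 0.004]
contact_force: [-0.7, 0.2, -2.4]
opening: 55.6
finger_force: 30.0
time: 29.2
position: [516.9, 313.7, 125.6]
tool_rot: [-1.928, -2.479, 0.004]
contact_force: [0.0, -0.3, -2.6]
opening: 55.4
finger_force: 30.0
time: 29.6
position: [519.5, 343.3, 127.2]
tool_rot: [1.934, 2.475, -0.002]
contact_force: [0.4, -0.7, -1.6]
opening: 55.4
finger_force: 30.0
[ 2.11498923  1.05319192 63.23636797] [519.51045733 343.27220049 127.23936973]
```

Scaled: 56 mm / 500 = 0.112, 50 mm / 500 = 0.1.

```bash
python3 -m inch '{"x":[0.004, 0.004, 0.004, 0.004, 0.004], "y":[0, 0, 0, 0, 0], "z":[0.03, 0.07, 0.1, 0.112, 0.112], "wx":[0, 0, 0, 0, 0], "wy":[0, 0, 0, 0, 0], "wz":[0, 0, 0, 0, 0]}'
for i in 1 2 3 4 5 6; do python3 -m inch '{"x":[0, 0], "y":[0, 0], "z":[0.002, 0.002], "wx":[0, 0], "wy":[0, 0], "wz":[0, 0]}' | grep -E "posi|contact"; done
```

```text
time: 30.1
position: [518.2, 345.8, 70.3]
tool_rot: [-1.933, -2.476, 0.004]
contact_force: [-0.7, -0.2, -2.3]
opening: 55.4
finger_force: 30.0
position: [519.3, 347.0, 71.2]
contact_force: [0.5, -0.3, -2.1]
position: [518.8, 347.1, 69.9]
contact_force: [0.4, -0.3, -2.2]
position: [518.6, 346.9, 68.6]
contact_force: [-1.0, -0.3, -2.2]
position: [518.6, 346.8, 67.4]
contact_force: [-0.1, -0.4, -2.5]
position: [518.6, 346.8, 66.4]
contact_force: [-0.6, 0.8, -1.6]
position: [518.6, 346.8, 65.4]
contact_force: [-0.4, -0.4, -1.5]
```

Scaled: 1 mm / 500 = 0.002.

```bash
for i in 1 2 3; do python3 -m inch '{"x":[0, 0], "y":[0, 0], "z":[0.002, 0.002], "wx":[0, 0], "wy":[0, 0], "wz":[0, 0]}' | grep -E "posi|contact"; done
```

```text
position: [518.6, 346.8, 64.4]
contact_force: [-0.2, 0.2, -1.7]
position: [518.6, 346.8, 63.4]
contact_force: [-0.0, -0.5, -1.8]
position: [518.6, 346.8, 62.4]
contact_force: [-1.1, -0.3, -2.5]
```

Scaled: 1 mm / 500 = 0.002.

```bash
for i in 1 2; do python3 -m inch '{"x":[0, 0], "y":[0, 0], "z":[0.002, 0.002], "wx":[0, 0], "wy":[0, 0], "wz":[0, 0]}' | grep -E "posi|contact"; done
```

```text
position: [518.8, 346.9, 61.8]
contact_force: [-0.5, -0.0, 0.7]
position: [518.8, 346.9, 61.8]
contact_force: [-2.1, -0.7, 6.7]
```

Scaled: -190 mm / 500 = -0.38, -100 mm / 500 = -0.2.

```bash
python3 -m inch '{"x":[0, 0, 0, 0, 0], "y":[0, 0, 0, 0, 0], "z":[0, 0, 0, 0, 0], "wx":[0, 0, 0, 0, 0], "wy":[0, 0, 0, 0, 0], "wz":[0, 0, 0, 0, 0]}' 76
python3 -m inch '{"x":[0, 0, 0, 0, 0], "y":[0, 0, 0, 0, 0], "z":[-0.02, -0.06, -0.12, -0.2, -0.29], "wx":[0, 0, 0, 0, 0], "wy":[0, 0, 0, 0, 0], "wz":[0, 0, 0, 0, 0]}'
python3 -m inch '{"x":[-0.05, -0.13, -0.216, -0.3, -0.38], "y":[-0.02, -0.052, -0.086, -0.12, -0.152], "z":[0, 0, 0, 0, 0], "wx":[0, 0, 0, 0, 0], "wy":[0, 0, 0, 0, 0], "wz":[0, 0, 0, 0, 0]}' 60
python3 - <<'E'
from h import *
s=snapshot("top");
b=blobs(s,"green",(85,205,175,295));print(b,ray2z(s,*b[0][1],90))
print(ray2z(s,127.5,255,48))
cv2.imwrite("pics/t3.png",cv2.resize(s["frame"][195:330,75:425,::-1],None,fx=2.2,fy=2.2))
print(rel([447,-340,205]),r.state()["position"])
E
```

```text
time: 32.8
position: [518.7, 346.8, 60.4]
tool_rot: [1.932, 2.477, -0.0]
contact_force: [-0.9, -0.7, 0.1]
opening: 75.5
finger_force: 0.0
time: 33.3
position: [518.1, 346.3, 206.8]
tool_rot: [-1.932, -2.477, 0.003]
contact_force: [0.8, 0.4, 0.2]
opening: 76.1
finger_force: 0.0
time: 33.8
position: [490.9, 141.9, 206.3]
tool_rot: [1.933, 2.476, 0.002]
contact_force: [-0.4, -0.7, 0.0]
opening: 60.4
finger_force: 0.0
[(423, [115.4, 254.2], [105, 241, 19, 27])] [517.74684202 353.37111115  90.        ]
[519.34858873 345.02745641  48.        ]
[-450.25285692 -151.99216174    2.5523347 ] [489.82897374 133.28575948 206.42677466]
```

View pics/t3.png

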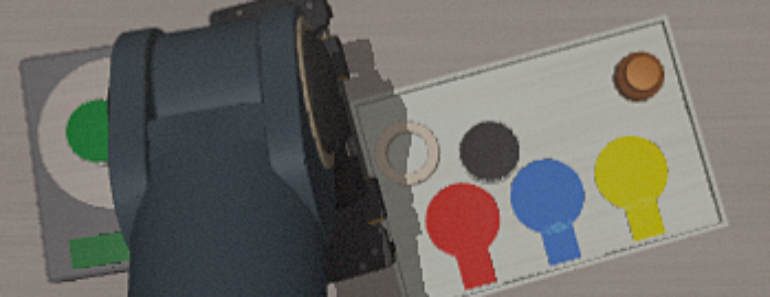

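The tin stands on the pan at about (118,254), partly hidden by the arm, so I'll check it again later. From here the top view of the side tray is clear, so I'll measure the caps before regripping.

```bash
python3 - <<'E'
from h import *
s=snapshot("top");s2=snapshot("scene")
for c in("red","blue","yellow"):
    for b in blobs(s,c,(440,175,530,320)): print(c,b,ray2z(s,*b[1],154).round(1))
    for cam in ("top","scene"): print(cam,[(np.round(x["location"]).tolist(),round(x["score"],2)) for x in landmark_of(cam,"bottle_"+c)[:1]])
for cam in ("top","scene"): print(cam,[(np.round(x["location"]).tolist(),round(x["score"],2)) for n in("tin_green","scale") for x in landmark_of(cam,n)[:1]])
E
```

```text
red (266, [506.3, 282.9], [497, 274, 19, 19]) [ 447.4 -341.6  154. ]
top [([451.0, -342.0, 2.0], 0.58)]
scene [([447.0, -344.0, 2.0], 0.57)]
blue (298, [506.1, 239.8], [493, 230, 24, 20]) [ 522.7 -345.3  154. ]
blue (111, [478.0, 248.8], [471, 233, 21, 27]) [ 508.  -295.3  154. ]
top [([524.0, -344.0, 4.0], 0.72)]
scene [([520.0, -348.0, 6.0], 0.73)]
yellow (270, [503.4, 198.8], [495, 190, 18, 19]) [ 595.4 -344.3  154. ]
top [([601.0, -347.0, 1.0], 0.62)]
scene [([597.0, -344.0, -1.0], 0.56)]
top [([520.0, 344.0, 44.0], 0.85)]
scene [([521.0, 346.0, 46.0], 0.85), ([522.0, 348.0, -2.0], 0.83)]
```

Scaled: -225 mm / 500 = -0.45, -180 mm / 500 = -0.36.

```bash
python3 -m inch '{"x":[-0.09, -0.18, -0.27, -0.36, -0.45], "y":[-0.03, -0.06, -0.09, -0.12, -0.15], "z":[0, 0, 0, 0, 0], "wx":[0, 0, 0, 0, 0], "wy":[0, 0, 0, 0, 0], "wz":[0, 0, 0, 0, 0]}'
python3 -m inch '{"x":[-0.09, -0.18, -0.26, -0.33, -0.38], "y":[-0.03, -0.06, -0.088, -0.112, -0.128], "z":[0, 0, 0, 0, 0], "wx":[0, 0, 0, 0, 0], "wy":[0, 0, 0, 0, 0], "wz":[0, 0, 0, 0, 0]}'
python3 -m inch '{"x":[-0.04, -0.06, -0.06, -0.06, -0.06], "y":[-0.014, -0.02, -0.02, -0.02, -0.02], "z":[0, 0, 0, 0.03, 0.06], "wx":[0, 0, 0, 0, 0], "wy":[0, 0, 0, 0, 0], "wz":[0, 0, 0, 0, 0]}'
python3 - <<'E'
from h import *
print(rel([447,-341,121]),r.state()["position"],r.state()["opening"])
E
```

```text
time: 34.95
position: [473.1, -94.0, 205.7]
tool_rot: [1.931, 2.478, 0.001]
contact_force: [0.6, 0.0, -0.0]
opening: 59.9
finger_force: 0.0
time: 35.45
position: [456.8, -295.2, 205.6]
tool_rot: [1.935, 2.474, -0.002]
contact_force: [0.7, 1.1, 0.0]
opening: 60.0
finger_force: 0.0
time: 35.95
position: [455.7, -322.0, 174.2]
tool_rot: [-1.929, -2.479, -0.002]
contact_force: [0.4, -0.7, 0.1]
opening: 60.1
finger_force: 0.0
[-16.29502893 -13.13540773  53.20001348] [ 455.70953269 -322.04648168  174.22796747] 60.082413563952635
```

Scaled: 30 mm / 500 = 0.06, -16 mm / 500 = -0.032.

```bash
python3 -m inch '{"x":[-0.02, -0.032, -0.032, -0.032, -0.032], "y":[-0.016, -0.026, -0.026, -0.026, -0.026], "z":[0, 0, 0, 0.03, 0.06], "wx":[0, 0, 0, 0, 0], "wy":[0, 0, 0, 0, 0], "wz":[0, 0, 0, 0, 0]}'
python3 -m inch '{"x":[0, 0, 0, 0, 0], "y":[0, 0, 0, 0, 0], "z":[0.02, 0.04, 0.044, 0.044, 0.044], "wx":[0, 0, 0, 0, 0], "wy":[0, 0, 0, 0, 0], "wz":[0, 0, 0, 0, 0]}'
```

```text
time: 36.45
position: [446.8, -342.3, 144.7]
tool_rot: [1.931, 2.477, 0.001]
contact_force: [-0.1, -0.3, -0.5]
opening: 60.0
finger_force: 0.0
time: 36.95
position: [446.6, -342.9, 123.8]
tool_rot: [1.932, 2.477, -0.0]
contact_force: [0.8, 0.3, -0.9]
opening: 60.1
finger_force: 0.0
```

```bash
python3 -m inch '{"x":[0, 0, 0, 0, 0], "y":[0, 0, 0, 0, 0], "z":[0.002, 0.002, 0.002, 0.002, 0.002], "wx":[0, 0, 0, 0, 0], "wy":[0, 0, 0, 0, 0], "wz":[0, 0, 0, 0, 0]}' 20 30
python3 -m inch '{"x":[0, 0, 0, 0, 0], "y":[0, 0, 0, 0, 0], "z":[0, -0.01, -0.03, -0.06, -0.1], "wx":[0, 0, 0, 0, 0], "wy":[0, 0, 0, 0, 0], "wz":[0, 0, 0, 0, 0]}'
python3 -m inch '{"x":[0, 0, 0], "y":[0, 0, 0], "z":[-0.04, -0.06, -0.06], "wx":[0, 0, 0], "wy":[0, 0, 0], "wz":[0, 0, 0]}'
python3 - <<'E'
from h import *
print(rel([437,47,200]),r.state()["position"])
E
```

```text
time: 37.45
position: [446.7, -342.5, 122.6]
tool_rot: [1.932, 2.477, 0.0]
contact_force: [-0.3, 0.7, 1.2]
opening: 33.2
finger_force: 30.0
time: 37.95
position: [445.9, -342.3, 173.3]
tool_rot: [-1.932, -2.476, 0.0]
contact_force: [0.5, 0.0, -2.3]
opening: 33.3
finger_force: 30.0
time: 38.25
position: [447.1, -343.3, 204.5]
tool_rot: [1.93, 2.474, 0.001]
contact_force: [0.5, -0.4, -3.1]
opening: 33.4
finger_force: 30.0
[381.01244983  85.23837439   3.82688428] [ 447.1162154  -343.2929207   204.45091864]
```

Scaled: 162 mm / 500 = 0.324, 122 mm / 500 = 0.244.

```bash
python3 -m inch '{"x":[0.03, 0.09, 0.166, 0.244, 0.324], "y":[0.006, 0.02, 0.036, 0.054, 0.072], "z":[0, 0, 0, 0, 0], "wx":[0, 0, 0, 0, 0], "wy":[0, 0, 0, 0, 0], "wz":[0, 0, 0, 0, 0]}'
python3 -m inch '{"x":[0.08, 0.16, 0.24, 0.314, 0.37], "y":[0.018, 0.036, 0.052, 0.068, 0.082], "z":[0, 0, 0, 0, 0], "wx":[0, 0, 0, 0, 0], "wy":[0, 0, 0, 0, 0], "wz":[0, 0, 0, 0, 0]}'
python3 -m inch '{"x":[0.04, 0.064, 0.066, 0.066, 0.066], "y":[0.008, 0.014, 0.014, 0.014, 0.014], "z":[0, 0, 0.03, 0.07, 0.1], "wx":[0, 0, 0, 0, 0], "wy":[0, 0, 0, 0, 0], "wz":[0, 0, 0, 0, 0]}'
python3 -m inch '{"x":[0, 0, 0, 0], "y":[0, 0, 0, 0], "z":[0.03, 0.04, 0.04, 0.04], "wx":[0, 0, 0, 0], "wy":[0, 0, 0, 0], "wz":[0, 0, 0, 0]}'
python3 - <<'E'
from h import *
print(rel([437,47,124]),r.state()["position"])
E
```

```text
time: 38.75
position: [440.9, -175.1, 201.7]
tool_rot: [-1.932, -2.475, 0.001]
contact_force: [0.9, -0.5, -2.9]
opening: 33.2
finger_force: 30.0
time: 39.25
position: [435.3, 15.3, 201.9]
tool_rot: [-1.928, -2.478, 0.0]
contact_force: [1.0, -0.3, -4.0]
opening: 33.1
finger_force: 30.0
time: 39.75
position: [434.6, 45.9, 151.3]
tool_rot: [-1.933, -2.476, 0.002]
contact_force: [-0.6, 0.4, -3.1]
opening: 33.0
finger_force: 30.0
time: 40.15
position: [435.7, 46.2, 132.9]
tool_rot: [1.933, 2.476, 0.001]
contact_force: [1.3, 0.2, -2.8]
opening: 33.2
finger_force: 30.0
[0.49664752 1.42180864 8.92665342] [435.73543103  46.17216791 132.92574362]
```

Scaled: 6 mm / 500 = 0.012, 3 mm / 500 = 0.006.

```bash
python3 -m inch '{"x":[0.002, 0.002, 0.002], "y":[0.002, 0.002, 0.002], "z":[0.006, 0.012, 0.012], "wx":[0, 0, 0], "wy":[0, 0, 0], "wz":[0, 0, 0]}'
for i in 1 2 3 4; do python3 -m inch '{"x":[0, 0], "y":[0, 0], "z":[0.002, 0.002], "wx":[0, 0], "wy":[0, 0], "wz":[0, 0]}' | grep -E "posi|contact"; done
```

```text
time: 40.45
position: [435.9, 47.8, 126.4]
tool_rot: [-1.932, -2.477, 0.0]
contact_force: [0.1, 0.8, -2.0]
opening: 33.1
finger_force: 30.0
position: [436.0, 47.7, 125.5]
contact_force: [-0.2, -0.1, -2.3]
position: [436.2, 47.7, 124.6]
contact_force: [0.2, 0.2, -2.9]
position: [436.7, 47.8, 124.5]
contact_force: [-1.3, -0.5, 8.5]
position: [436.8, 47.9, 124.4]
contact_force: [-5.0, -0.0, 19.6]
```

Scaled: -1 mm / 500 = -0.002.

```bash
python3 -m inch '{"x":[0, 0, 0, 0, 0], "y":[0, 0, 0, 0, 0], "z":[-0.002, -0.002, -0.002, -0.002, -0.002], "wx":[0, 0, 0, 0, 0], "wy":[0, 0, 0, 0, 0], "wz":[0, 0, 0, 0, 0]}' 60
python3 -m inch '{"x":[0, 0, 0, 0, 0], "y":[0, 0, 0, 0, 0], "z":[-0.03, -0.07, -0.11, -0.15, -0.166], "wx":[0, 0, 0, 0, 0], "wy":[0, 0, 0, 0, 0], "wz":[0, 0, 0, 0, 0]}'
python3 - <<'E'
from h import *
print(rel([522,-343.5,205]),r.state()["position"])
E
```

```text
time: 41.75
position: [436.0, 47.7, 123.4]
tool_rot: [-1.932, -2.477, 0.0]
contact_force: [0.2, 0.3, -0.4]
opening: 58.2
finger_force: 0.0
time: 42.25
position: [437.0, 47.8, 207.9]
tool_rot: [1.931, 2.476, 0.004]
contact_force: [0.1, -0.1, 0.1]
opening: 60.1
finger_force: 0.0
[-400.27449138  -12.84063574    2.60049384] [436.9504816   47.84281383 207.94863117]
```

Scaled: -205 mm / 500 = -0.41, -160 mm / 500 = -0.32.

```bash
python3 -m inch '{"x":[-0.05, -0.14, -0.23, -0.32, -0.41], "y":[-0.002, -0.004, -0.008, -0.01, -0.014], "z":[0, 0, 0, 0, 0], "wx":[0, 0, 0, 0, 0], "wy":[0, 0, 0, 0, 0], "wz":[0, 0, 0, 0, 0]}'
python3 -m inch '{"x":[-0.09, -0.18, -0.27, -0.34, -0.39], "y":[-0.002, -0.006, -0.008, -0.01, -0.012], "z":[0, 0, 0, 0, 0], "wx":[0, 0, 0, 0, 0], "wy":[0, 0, 0, 0, 0], "wz":[0, 0, 0, 0, 0]}'
python3 -m inch '{"x":[0, 0, 0, 0], "y":[0, 0, 0, 0], "z":[0, 0, 0.04, 0.06], "wx":[0, 0, 0, 0], "wy":[0, 0, 0, 0], "wz":[0, 0, 0, 0]}'
python3 - <<'E'
from h import *
print(rel([522,-343.5,121]),r.state()["position"])
E
```

```text
time: 42.75
position: [479.2, -154.1, 205.9]
tool_rot: [-1.931, -2.478, 0.0]
contact_force: [0.8, 0.2, 0.1]
opening: 59.9
finger_force: 0.0
time: 43.25
position: [520.3, -346.2, 205.3]
tool_rot: [-1.934, -2.474, 0.003]
contact_force: [-0.1, -0.2, 0.2]
opening: 60.0
finger_force: 0.0
time: 43.65
position: [520.7, -341.0, 174.9]
tool_rot: [-1.928, -2.477, -0.002]
contact_force: [-0.2, 0.2, -0.4]
opening: 59.9
finger_force: 0.0
[-2.87474807  0.74621403 53.84390021] [ 520.65835181 -341.03658084  174.85274503]
```

Scaled: 53 mm / 500 = 0.106, 45 mm / 500 = 0.09.

```bash
python3 -m inch '{"x":[-0.002, -0.002, -0.002, -0.002, -0.002], "y":[0, 0, 0, 0, 0], "z":[0.03, 0.06, 0.09, 0.106, 0.106], "wx":[0, 0, 0, 0, 0], "wy":[0, 0, 0, 0, 0], "wz":[0, 0, 0, 0, 0]}'
python3 -m inch '{"x":[0, 0, 0, 0, 0], "y":[0, 0, 0, 0, 0], "z":[0, 0, 0, 0, 0], "wx":[0, 0, 0, 0, 0], "wy":[0, 0, 0, 0, 0], "wz":[0, 0, 0, 0, 0]}' 20 30
python3 -m inch '{"x":[0, 0, 0, 0, 0], "y":[0, 0, 0, 0, 0], "z":[0, -0.01, -0.03, -0.06, -0.1], "wx":[0, 0, 0, 0, 0], "wy":[0, 0, 0, 0, 0], "wz":[0, 0, 0, 0, 0]}'
python3 -m inch '{"x":[0, 0, 0], "y":[0, 0, 0], "z":[-0.04, -0.06, -0.06], "wx":[0, 0, 0], "wy":[0, 0, 0], "wz":[0, 0, 0]}'
python3 - <<'E'
from h import *
print(rel([456.3,-30,200]),r.state()["position"])
E
```

```text
time: 44.15
position: [520.4, -343.8, 121.9]
tool_rot: [-1.93, -2.475, 0.001]
contact_force: [0.4, 0.1, -0.3]
opening: 59.9
finger_force: 0.0
time: 44.65
position: [521.6, -344.4, 123.9]
tool_rot: [1.931, 2.477, 0.001]
contact_force: [0.4, 1.1, 1.3]
opening: 33.3
finger_force: 30.0
time: 45.15
position: [520.5, -344.1, 174.1]
tool_rot: [-1.932, -2.476, 0.001]
contact_force: [-0.6, 0.1, -2.9]
opening: 33.5
finger_force: 30.0
time: 45.45
position: [521.8, -345.2, 205.6]
tool_rot: [1.93, 2.474, 0.001]
contact_force: [-0.3, -0.4, -2.6]
opening: 33.3
finger_force: 30.0
[321.67267803  13.24444587   4.86295818] [ 521.75257481 -345.2097719   205.57993267]
```

Scaled: 156 mm / 500 = 0.312, 118 mm / 500 = 0.236.

```bash
python3 -m inch '{"x":[0.03, 0.09, 0.16, 0.236, 0.312], "y":[0.002, 0.004, 0.006, 0.01, 0.012], "z":[0, 0, 0, 0, 0], "wx":[0, 0, 0, 0, 0], "wy":[0, 0, 0, 0, 0], "wz":[0, 0, 0, 0, 0]}'
python3 -m inch '{"x":[0.072, 0.144, 0.212, 0.268, 0.304], "y":[0.002, 0.006, 0.008, 0.01, 0.012], "z":[0, 0, 0, 0, 0], "wx":[0, 0, 0, 0, 0], "wy":[0, 0, 0, 0, 0], "wz":[0, 0, 0, 0, 0]}'
python3 -m inch '{"x":[0.018, 0.026, 0.026, 0.026, 0.026], "y":[0.002, 0.002, 0.002, 0.002, 0.002], "z":[0, 0.02, 0.05, 0.08, 0.1], "wx":[0, 0, 0, 0, 0], "wy":[0, 0, 0, 0, 0], "wz":[0, 0, 0, 0, 0]}'
python3 -m inch '{"x":[0, 0, 0, 0], "y":[0, 0, 0, 0], "z":[0.03, 0.04, 0.04, 0.04], "wx":[0, 0, 0, 0], "wy":[0, 0, 0, 0], "wz":[0, 0, 0, 0]}'
python3 - <<'E'
from h import *
print(rel([456.3,-30,125]),r.state()["position"])
E
```

```text
time: 45.95
position: [487.9, -190.0, 202.6]
tool_rot: [-1.932, -2.476, 0.001]
contact_force: [1.0, 0.5, -2.6]
opening: 33.3
finger_force: 30.0
time: 46.45
position: [456.3, -40.3, 202.7]
tool_rot: [-1.927, -2.478, 0.001]
contact_force: [-0.2, -0.8, -3.6]
opening: 33.3
finger_force: 30.0
time: 46.95
position: [454.7, -31.1, 151.9]
tool_rot: [-1.934, -2.475, 0.004]
contact_force: [-0.6, -0.9, -2.1]
opening: 33.3
finger_force: 30.0
time: 47.35
position: [455.9, -30.4, 133.8]
tool_rot: [1.933, 2.476, 0.0]
contact_force: [-0.0, 1.1, -3.3]
opening: 33.2
finger_force: 30.0
[0.2940511  0.46901244 8.7816877 ] [455.91121975 -30.39676789 133.78156607]
```

Scaled: 6 mm / 500 = 0.012, 3 mm / 500 = 0.006.

```bash
python3 -m inch '{"x":[0, 0, 0], "y":[0, 0, 0], "z":[0.006, 0.012, 0.012], "wx":[0, 0, 0], "wy":[0, 0, 0], "wz":[0, 0, 0]}'
for i in 1 2 3; do python3 -m inch '{"x":[0, 0], "y":[0, 0], "z":[0.002, 0.002], "wx":[0, 0], "wy":[0, 0], "wz":[0, 0]}' | grep -E "posi|contact"; done
```

```text
time: 47.65
position: [455.3, -29.8, 127.4]
tool_rot: [-1.932, -2.477, 0.0]
contact_force: [-0.5, 0.0, -3.0]
opening: 33.6
finger_force: 30.0
position: [455.5, -29.8, 126.5]
contact_force: [0.2, -0.4, -2.7]
position: [455.9, -29.9, 125.8]
contact_force: [-0.2, 0.1, 0.4]
position: [456.3, -29.8, 125.7]
contact_force: [-2.7, 1.0, 11.1]
```

Scaled: -1 mm / 500 = -0.002.

```bash
python3 -m inch '{"x":[0, 0, 0, 0, 0], "y":[0, 0, 0, 0, 0], "z":[-0.002, -0.002, -0.002, -0.002, -0.002], "wx":[0, 0, 0, 0, 0], "wy":[0, 0, 0, 0, 0], "wz":[0, 0, 0, 0, 0]}' 60
python3 -m inch '{"x":[0, 0, 0, 0, 0], "y":[0, 0, 0, 0, 0], "z":[-0.03, -0.07, -0.11, -0.15, -0.164], "wx":[0, 0, 0, 0, 0], "wy":[0, 0, 0, 0, 0], "wz":[0, 0, 0, 0, 0]}'
python3 - <<'E'
from h import *
print(rel([595.5,-345.3,205]),r.state()["position"])
E
```

```text
time: 48.75
position: [455.5, -29.9, 125.4]
tool_rot: [-1.932, -2.477, 0.0]
contact_force: [-0.4, -0.4, -0.5]
opening: 58.4
finger_force: 0.0
time: 49.25
position: [456.5, -29.9, 209.0]
tool_rot: [1.931, 2.476, 0.004]
contact_force: [-0.1, -0.0, -0.9]
opening: 59.8
finger_force: 0.0
[-339.7033273    57.92858838    4.1066628 ] [456.54485152 -29.94899988 209.0187121 ]
```

Scaled: -192 mm / 500 = -0.384, -150 mm / 500 = -0.3.

```bash
python3 -m inch '{"x":[-0.05, -0.13, -0.216, -0.3, -0.384], "y":[0.008, 0.022, 0.036, 0.05, 0.066], "z":[0, 0, 0, 0, 0], "wx":[0, 0, 0, 0, 0], "wy":[0, 0, 0, 0, 0], "wz":[0, 0, 0, 0, 0]}'
python3 -m inch '{"x":[-0.08, -0.16, -0.23, -0.276, -0.294], "y":[0.014, 0.028, 0.04, 0.046, 0.05], "z":[0, 0, 0, 0, 0], "wx":[0, 0, 0, 0, 0], "wy":[0, 0, 0, 0, 0], "wz":[0, 0, 0, 0, 0]}'
python3 -m inch '{"x":[0, 0, 0, 0], "y":[0, 0, 0, 0], "z":[0, 0, 0.04, 0.06], "wx":[0, 0, 0, 0], "wy":[0, 0, 0, 0], "wz":[0, 0, 0, 0]}'
python3 - <<'E'
from h import *
print(rel([595.5,-345.3,121]),r.state()["position"])
E
```

```text
time: 49.75
position: [534.5, -209.2, 206.4]
tool_rot: [-1.931, -2.477, 0.001]
contact_force: [0.2, 0.6, 0.5]
opening: 60.1
finger_force: 0.0
time: 50.25
position: [593.7, -347.3, 206.1]
tool_rot: [-1.935, -2.474, 0.003]
contact_force: [-0.2, 0.1, -0.4]
opening: 59.6
finger_force: 0.0
time: 50.65
position: [594.2, -342.0, 176.3]
tool_rot: [-1.928, -2.477, -0.002]
contact_force: [-0.4, 0.3, 0.2]
opening: 59.9
finger_force: 0.0
[-3.68403467  0.4879243  55.29886755] [ 594.17594288 -341.98982471  176.30881075]
```

Scaled: 53 mm / 500 = 0.106, 45 mm / 500 = 0.09.

```bash
python3 -m inch '{"x":[0, 0, 0, 0, 0], "y":[0, 0, 0, 0, 0], "z":[0.03, 0.06, 0.09, 0.106, 0.106], "wx":[0, 0, 0, 0, 0], "wy":[0, 0, 0, 0, 0], "wz":[0, 0, 0, 0, 0]}'
python3 -m inch '{"x":[0, 0, 0, 0, 0], "y":[0, 0, 0, 0, 0], "z":[0.002, 0.002, 0.002, 0.002, 0.002], "wx":[0, 0, 0, 0, 0], "wy":[0, 0, 0, 0, 0], "wz":[0, 0, 0, 0, 0]}' 20 30
python3 -m inch '{"x":[0, 0, 0, 0, 0], "y":[0, 0, 0, 0, 0], "z":[0, -0.01, -0.03, -0.06, -0.1], "wx":[0, 0, 0, 0, 0], "wy":[0, 0, 0, 0, 0], "wz":[0, 0, 0, 0, 0]}'
python3 -m inch '{"x":[0, 0, 0], "y":[0, 0, 0], "z":[-0.04, -0.06, -0.06], "wx":[0, 0, 0], "wy":[0, 0, 0], "wz":[0, 0, 0]}'
python3 - <<'E'
from h import *
print(rel([476.3,-107.5,200]),r.state()["position"])
E
```

```text
time: 51.15
position: [593.6, -344.0, 122.7]
tool_rot: [-1.931, -2.475, 0.001]
contact_force: [-0.9, 0.5, 0.5]
opening: 60.0
finger_force: 0.0
time: 51.65
position: [594.8, -344.6, 124.0]
tool_rot: [1.931, 2.477, 0.001]
contact_force: [0.6, -0.4, 1.0]
opening: 33.5
finger_force: 30.0
time: 52.15
position: [593.9, -344.3, 174.1]
tool_rot: [-1.931, -2.476, 0.001]
contact_force: [0.0, 0.2, -2.5]
opening: 32.8
finger_force: 30.0
time: 52.45
position: [595.0, -345.4, 205.9]
tool_rot: [1.93, 2.474, 0.001]
contact_force: [0.4, -0.5, -2.0]
opening: 33.7
finger_force: 30.0
[259.69959819 -57.23584701   5.03984388] [ 595.01049784 -345.44650026  205.87402958]
```

Scaled: 115 mm / 500 = 0.23, 80 mm / 500 = 0.16.

```bash
python3 -m inch '{"x":[0, 0.03, 0.09, 0.16, 0.23], "y":[0, -0.006, -0.02, -0.036, -0.052], "z":[0, 0, 0, 0, 0], "wx":[0, 0, 0, 0, 0], "wy":[0, 0, 0, 0, 0], "wz":[0, 0, 0, 0, 0]}'
python3 -m inch '{"x":[0.07, 0.14, 0.2, 0.244, 0.268], "y":[-0.016, -0.03, -0.044, -0.054, -0.06], "z":[0, 0, 0, 0, 0], "wx":[0, 0, 0, 0, 0], "wy":[0, 0, 0, 0, 0], "wz":[0, 0, 0, 0, 0]}'
python3 -m inch '{"x":[0.018, 0.02, 0.02, 0.02, 0.02], "y":[-0.002, -0.002, -0.002, -0.002, -0.002], "z":[0, 0.02, 0.05, 0.08, 0.1], "wx":[0, 0, 0, 0, 0], "wy":[0, 0, 0, 0, 0], "wz":[0, 0, 0, 0, 0]}'
python3 -m inch '{"x":[0, 0, 0, 0], "y":[0, 0, 0, 0], "z":[0.03, 0.04, 0.04, 0.04], "wx":[0, 0, 0, 0], "wy":[0, 0, 0, 0], "wz":[0, 0, 0, 0]}'
python3 - <<'E'
from h import *
print(rel([476.3,-107.5,125]),r.state()["position"])
E
```

```text
time: 52.95
position: [539.6, -238.0, 202.0]
tool_rot: [-1.931, -2.475, 0.002]
contact_force: [0.4, 0.5, -2.4]
opening: 33.3
finger_force: 30.0
time: 53.45
position: [477.6, -114.2, 202.3]
tool_rot: [-1.927, -2.477, 0.001]
contact_force: [0.3, -0.8, -2.9]
opening: 33.3
finger_force: 30.0
time: 53.95
position: [475.4, -107.9, 151.8]
tool_rot: [-1.933, -2.475, 0.003]
contact_force: [0.4, 0.2, -2.4]
opening: 33.4
finger_force: 30.0
time: 54.35
position: [476.3, -107.8, 133.8]
tool_rot: [1.933, 2.476, -0.0]
contact_force: [-0.0, -0.3, -2.4]
opening: 33.1
finger_force: 30.0
[0.25935681 0.04365557 8.75421912] [ 476.31658408 -107.75867175  133.75433253]
```

Scaled: 6 mm / 500 = 0.012, 3 mm / 500 = 0.006.

```bash
python3 -m inch '{"x":[0, 0, 0], "y":[0, 0, 0], "z":[0.006, 0.012, 0.012], "wx":[0, 0, 0], "wy":[0, 0, 0], "wz":[0, 0, 0]}'
for i in 1 2 3; do python3 -m inch '{"x":[0, 0], "y":[0, 0], "z":[0.002, 0.002], "wx":[0, 0], "wy":[0, 0], "wz":[0, 0]}' | grep -E "posi|contact"; done
```

```text
time: 54.65
position: [475.8, -107.1, 127.4]
tool_rot: [-1.932, -2.477, -0.0]
contact_force: [0.5, 0.4, -2.3]
opening: 33.0
finger_force: 30.0
position: [476.0, -107.2, 126.5]
contact_force: [0.1, 0.1, -1.5]
position: [476.3, -107.3, 125.8]
contact_force: [-1.5, 0.6, 0.6]
position: [476.7, -107.4, 125.7]
contact_force: [-1.8, 1.3, 11.5]
```

Scaled: -1 mm / 500 = -0.002.

```bash
python3 -m inch '{"x":[0, 0, 0, 0, 0], "y":[0, 0, 0, 0, 0], "z":[-0.002, -0.002, -0.002, -0.002, -0.002], "wx":[0, 0, 0, 0, 0], "wy":[0, 0, 0, 0, 0], "wz":[0, 0, 0, 0, 0]}' 60
python3 -m inch '{"x":[0, 0, 0, 0, 0], "y":[0, 0, 0, 0, 0], "z":[-0.03, -0.07, -0.12, -0.17, -0.22], "wx":[0, 0, 0, 0, 0], "wy":[0, 0, 0, 0, 0], "wz":[0, 0, 0, 0, 0]}'
python3 -m inch '{"x":[-0.06, -0.15, -0.24, -0.33, -0.4], "y":[0, 0, 0, 0, 0], "z":[0, 0, 0, 0, 0], "wx":[0, 0, 0, 0, 0], "wy":[0, 0, 0, 0, 0], "wz":[0, 0, 0, 0, 0]}'
python3 -m inch '{"x":[0, 0, 0], "y":[0, 0, 0], "z":[0, 0, 0], "wx":[0, 0, 0], "wy":[0, 0, 0], "wz":[0, 0, 0]}'
python3 - <<'E'
from h import *
s=snapshot("top");s2=snapshot("scene")
for c in("red","blue","yellow","green"):
    for b in blobs(s,c,(85,195,410,345)): print(c,b,ray2z(s,*b[1],90 if c=="green" else 155).round(1))
    for cam in ("top","scene"): print(cam,[(np.round(x["location"]).tolist(),round(x["score"],2)) for x in landmark_of(cam,"tin_green" if c=="green" else "bottle_"+c)[:1]])
a=cv2.resize(s["frame"][195:345,75:425,::-1],(800,343));b=cv2.resize(s2["frame"][130:300,220:580,::-1],(540,255))
f=np.zeros((598,800,3),np.uint8);f[:343]=a;f[343:,:540]=b;cv2.imwrite("pics/fin.png",f)
E
```

```text
time: 55.75
position: [475.9, -107.2, 125.4]
tool_rot: [-1.932, -2.477, 0.0]
contact_force: [-0.9, 0.2, -0.2]
opening: 58.1
finger_force: 0.0
time: 56.25
position: [475.7, -107.3, 236.3]
tool_rot: [-1.932, -2.477, 0.0]
contact_force: [-0.4, 0.7, -0.3]
opening: 59.8
finger_force: 0.0
time: 56.75
position: [524.7, -303.9, 235.2]
tool_rot: [1.934, 2.476, -0.002]
contact_force: [0.8, -0.7, 0.7]
opening: 59.9
finger_force: 0.0
time: 57.05
position: [524.7, -299.7, 235.1]
tool_rot: [-1.929, -2.477, -0.001]
contact_force: [0.7, -0.8, -0.3]
opening: 60.2
finger_force: 0.0
red (349, [292.4, 308.5], [278, 278, 24, 48]) [411.8  31.2 155. ]
red (277, [282.4, 294.5], [273, 286, 20, 18]) [436.2  47.9 155. ]
top [([438.0, 45.0, 4.0], 0.66)]
scene [([439.0, 45.0, 6.0], 0.77)]
blue (413, [322.2, 296.4], [307, 268, 32, 47]) [431.3 -20.6 155. ]
blue (280, [328.7, 281.5], [320, 273, 19, 18]) [456.7 -32.5 155. ]
top [([454.0, -28.0, 5.0], 0.8)]
scene [([456.0, -32.0, 10.0], 0.86)]
yellow (272, [371.5, 269.1], [363, 260, 18, 19]) [ 476.5 -107.5  155. ]
yellow (163, [354.3, 278.6], [345, 257, 27, 36]) [460.7 -77.1 155. ]
yellow (38, [365.9, 298.0], [362, 293, 9, 11]) [426.8 -96.1 155. ]
yellow (30, [372.7, 294.4], [370, 287, 7, 15]) [ 432.7 -108.1  155. ]
top []
scene [([477.0, -109.0, 1.0], 0.79)]
green (623, [119.3, 254.1], [105, 241, 29, 27]) [517.8 346.4  90. ]
green (107, [114.5, 310.8], [107, 304, 24, 13]) [414.8 354.2  90. ]
green (32, [122.0, 302.4], [112, 300, 22, 5]) [429.6 341.   90. ]
top [([520.0, 341.0, 46.0], 0.79)]
scene []
```

View pics/fin.png

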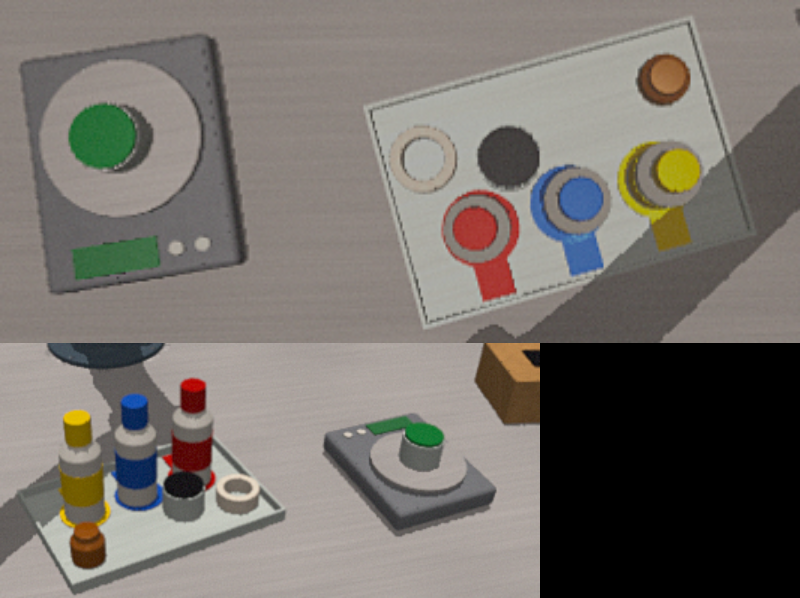

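The bottles measure within 3 mm of their pads, and the tin is about 2 mm from the pan's centre. Everything stands upright and released, and the black tin hasn't moved.

```bash
python3 -c "
from station import job
print(job.finish_job())"
```

```text
the job is handed in; nothing more can be done
None
```

I handed the job in, though no verdict came back: the green tin stands on the scale pan about 2 mm off centre, all three bottles are upright within 3 mm of the centre of their own colour's pad, and the black tin was not moved.

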